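Tension a belt grinder and lock its idler carriage crosswise

ROBOT

A 6-joint arm with a two-finger parallel gripper is mounted at the origin on the work surface. World frame = base frame: x ahead of the robot, y to its left, z up, the work surface at z = 0. Lengths are in m, angles in rad, forces in N, time in s.
With the tool pointing down it reaches from about 0.35 to 0.85 m from the base axis. Payload 8.1 kg.
Tool frame: the origin (TCP) lies between the finger pads; the fingertips stand 8 mm ahead of it and the grasp point (between the pads) lies 11 mm behind it (robot.tip_reach is the y of the fingertips in the tool frame, in m); y points along the fingers, z is the direction in which the jaws open and shut, and the axes are right-handed (so a half turn about y gives the same grasp; the last joint's range is limited). The gripper opens to 93 mm and grips with 3 to 60 N. Pads are 15 mm wide; open, the fingers measure 128 mm over their backs; the gripper's body (75 mm by 188 mm) begins 65 mm behind the grasp point.
Start: joints at [1.163, 0.13, 1.488, -0, 1.523, -0.085], TCP at [0.19, 0.569, 0.227] pointing down, gripper open.
Joint ranges: [-2.96, 2.96], [-0.89, 2.26], [0.02, 2.5], [-1.34, 4.48], [0, 2.73], [-2.66, 2.66]. Speed limits (rad/s): [2.39, 2.39, 2.79, 3.14, 3.14, 3.14].

INTERFACE

Orientations are given as a rotation vector (axis times angle).
In Python, from plant import robot gives the robot as it stands.
- The arm moves only by the tool carry_out, never from a script. Its argument "increments" is a list of rows, each an object with "linear": the shift along the tool's x, y, z in m, a list of three; "yaw": the turn about the tool's y in rad. A call has 1 to 5 rows; each row is the pose to reach, as a shift and turn from the pose measured when the call began, along the tool's axes at that moment; what a row does not reach only later rows make up. A row lasts 1/8 s, in which the tool goes at most 62.5 mm and 10.7 degrees, less where a joint would pass 70% of its speed; a pose out of reach is approached as far as the arm can. A call with a gripper value outside its range is refused whole. "gripper" is the opening, from 0 (shut) to 1 (fully open), set as the call begins (left out, the last holds). The fingers move at their own pace and stop on an object; "newtons" is the grip in N (left out, the last holds). Time passes only in rows, so rows that repeat a pose let the fingers close. It gives the time, the measured TCP pose, the force and the opening at its end, in the units of the state.
- robot.read_state(): the state, without advancing time (a new reading comes with each control period).
- robot.read_camera(name): name is "scene" or "side" or "wrist"; returns the picture (384x512x3 uint8, blue, green, red); there is no depth.
- robot.camera_params(name): a dict with "fov_y" (degrees; the focal length in pixels is half the picture's height over the tangent of half this angle, whatever the lens; pixels are square), "cx", "cy" (the principal point, pixels), "R" (3x3) and "t" (3): a world point X has camera coordinates R X + t. Camera axes: x right, y down, z forward; pixel columns grow to the right and rows downward; lengths in m; the calibration is good to about 2 mm. A picture is of the moment at which its call begins: read the wrist's pose just before it. camera_params takes no time and is no camera call; for the wrist camera it gives the pose at the moment of the call.
- robot.close_job(): hands the job in, once; it reports no verdict.
The state is a dict: "t": time; "q": joint angles; "dq": joint speeds; "joint_torque": joint torques, N m; "tool_pos": TCP position; "orientation": TCP orientation; "force": force on the tool from outside, world axes, zero at the start; "wrist_torque": the same for the moment, N m; "opening": finger opening in m.
Only numpy, scipy, OpenCV 4.12 (cv2) and the standard library are available. Lean on these libraries where they do the work, as an engineer would, in place of code of your own. Each camera call takes 0.05 s, during which the arm holds its last target.

TASK

The belt of this bench grinder has been left slack: wind the tension handwheel with the red handle clockwise until the tension springs come up solid and it stops firm. Then clamp the idler carriage with its four orange wing nuts, turning them clockwise and working crosswise from one nut to the one diagonally opposite: first nip up each by about a sixth of a turn, only then go round again crosswise and turn each until it stops tight. Let go at the end, and leave the crate, the oil can, the tin of lugs and the wrench where they are.

Things in the scene. Friction and masses are not known exactly. Their poses are not given: they have to be found in the camera images.
- grinder: Green bench belt grinder, fixed, 545 mm wide, 320 mm deep; origin on the table under it. Its axes: x from its front (robot side) to its back, y to its left as the robot sees it, z up. Its grey deck slopes 25 deg, rising towards the back: up-slope = (cos25, 0, sin25), outward normal = (-sin25, 0, cos25) in these axes. Back box behind the deck: top 173 mm up.
- deck_centre (a point): Deck surface under the middle of the idler carriage, an aluminium plate 170 x 170 x 12 mm (axes as grinder). Four nuts stand on it 60 mm up/down the slope and 60 mm left/right of the middle; in the middle a round bearing cap, 80 mm wide, top 36 mm off the deck. Winding the wheel draws carriage and nuts up to 3 mm to the left.
- motor_top (a point): Middle of the top of the blue motor, 124 mm diameter over its fins, standing square to the deck 305 mm right of the carriage's middle, its top 165 mm off the deck; under it the green belt cover, 210 x 210 mm, 50 mm off the deck, which begins 200 mm right of the carriage's middle. Axes as the deck: x up-slope, z = outward normal.
- nut_low_left_grip (a point): Orange wing nut at the lower (front) left corner of the carriage, diagonal to nut_high_right: a bar 64 mm long, 14 mm thick, 28 mm tall on a 24 mm boss 12 mm tall; its top is 40 mm off the plate. Site on its axis, 33 mm off the plate, a good grip height: pinch across the thickness. Site z = nut axis, square to the deck, outward; x along the bar; y across it.
- nut_low_left (a joint): Angle of that nut: grows as it is tightened (clockwise seen from above the deck, about its point's -z). Starts loose between 0 and 0.3 rad; about 0.8 to 1.3 is nipped up; tight at its firm stop, 2.0. Friction 0.1 N m; it stays where it is left.
- nut_high_right_grip (a point): Orange wing nut at the upper (rear) right corner, diagonal to nut_low_left: a bar 64 mm long, 14 mm thick, 28 mm tall on a 24 mm boss 12 mm tall; its top is 40 mm off the plate. Site on its axis, 33 mm off the plate, a good grip height: pinch across the thickness. Site z = nut axis, square to the deck, outward; x along the bar; y across it.
- nut_high_right (a joint): Angle of that nut: grows as it is tightened (clockwise seen from above the deck, about its point's -z). Starts loose between 0 and 0.3 rad; about 0.8 to 1.3 is nipped up; tight at its firm stop, 2.0. Friction 0.1 N m; it stays where it is left.
- nut_low_right_grip (a point): Orange wing nut at the lower (front) right corner, diagonal to nut_high_left: a bar 64 mm long, 14 mm thick, 28 mm tall on a 24 mm boss 12 mm tall; its top is 40 mm off the plate. Site on its axis, 33 mm off the plate, a good grip height: pinch across the thickness. Site z = nut axis, square to the deck, outward; x along the bar; y across it.
- nut_low_right (a joint): Angle of that nut: grows as it is tightened (clockwise seen from above the deck, about its point's -z). Starts loose between 0 and 0.3 rad; about 0.8 to 1.3 is nipped up; tight at its firm stop, 2.0. Friction 0.1 N m; it stays where it is left.
- nut_high_left_grip (a point): Orange wing nut at the upper (rear) left corner, diagonal to nut_low_right: a bar 64 mm long, 14 mm thick, 28 mm tall on a 24 mm boss 12 mm tall; its top is 40 mm off the plate. Site on its axis, 33 mm off the plate, a good grip height: pinch across the thickness. Site z = nut axis, square to the deck, outward; x along the bar; y across it.
- nut_high_left (a joint): Angle of that nut: grows as it is tightened (clockwise seen from above the deck, about its point's -z). Starts loose between 0 and 0.3 rad; about 0.8 to 1.3 is nipped up; tight at its firm stop, 2.0. Friction 0.1 N m; it stays where it is left.
- wheel_hub (a point): Centre of the rim of the tension handwheel: black, 140 mm diameter, 12 mm thick, at the left end of the machine, 151 mm left of the deck's centre. Its axis lies level, along the grinder's y. The point turns with the wheel: its x points from the hub to the handle.
- handle_grip (a point): Grip point on the wheel's red handle: freely revolving, round, 22 mm diameter, 78 mm long, lying level along the grinder's y, 55 mm from the wheel's axis; the point is 62 mm left of the rim's middle, 32 mm from the handle's outer end. It can be pinched from above and carried round in a circle. Its axes spin; only the position matters.
- tension_wheel (a joint): Wheel angle: grows as it is wound tight (clockwise seen from the machine's left, about the grinder's -y: a handle at the back rises and goes over the top to the front). Starts at 0 to 2 rad. The force at the handle climbs from 6 N at 0 to 10 N at 5.0 rad, where the tension springs come up solid: the wheel then stops firm and turns no further. It stays where it is left.
- crate_mid (a point): Middle (55 mm up) of a blue plastic crate 300 x 200 x 110 mm full of carbon brushes, their lugs up to 120 mm above the table; 4 kg, loose, left of the machine. Leave it.
- oil_can_mid (a point): Axis of a red oil can, 62 mm diameter, 149 mm tall with its brass spout; point 46 mm up. Loose. Leave it standing.
- lug_tin_mid (a point): Middle of an open tin of terminal lugs, 76 mm diameter, 55 mm tall. Loose. Leave it.
- wrench: Steel wrench, 180 mm long, lying flat on the table before the drive (right) end of the machine; origin under its middle. Loose. Leave it.
There are look-alikes about, which are no part of the job. Of the things shaped like the part that bears oil_can_mid, the red one is meant.

How it is judged:
On the way, in this order (a step that is already met when the one before it is completed fails the run):
1. the wheel is wound until firm, the nuts still loose (value of joint tension_wheel above 4.9 rad and value of joint each of nut_low_left, nut_high_right, nut_low_right, nut_high_left below 0.45 rad), for 0.1 s.
2. first pass: one diagonal pair nipped up, the other pair still loose (((value of joint nut_low_left between 0.6 and 1.7 rad and value of joint nut_high_right between 0.6 and 1.7 rad and value of joint each of nut_low_right, nut_high_left below 0.45 rad) or (value of joint nut_low_right between 0.6 and 1.7 rad and value of joint nut_high_left between 0.6 and 1.7 rad and value of joint each of nut_low_left, nut_high_right below 0.45 rad))), for 0.1 s.
3. first pass complete: all four nipped, none tight yet (value of joint nut_low_left between 0.6 and 1.7 rad and value of joint nut_high_right between 0.6 and 1.7 rad and value of joint nut_low_right between 0.6 and 1.7 rad and value of joint nut_high_left between 0.6 and 1.7 rad), for 0.1 s.
4. second pass: one diagonal pair tight, the other pair not yet (((value of joint each of nut_low_left, nut_high_right above 1.85 rad and value of joint each of nut_low_right, nut_high_left below 1.7 rad) or (value of joint each of nut_low_right, nut_high_left above 1.85 rad and value of joint each of nut_low_left, nut_high_right below 1.7 rad))), for 0.1 s.
At the end, for the whole second after the job is handed in: All four nuts are tight (at least 1.85 rad, stop at 2.0), the wheel still holds the belt tension (above 4.8 rad, stop at 5.0), nothing turns any more, the crate, oil can, tin and wrench are within 30 mm of where they stood and the can is upright (value of joint each of nut_low_left, nut_high_right, nut_low_right, nut_high_left above 1.85 rad and value of joint tension_wheel above 4.8 rad and velocity of joint tension_wheel between -0.2 and 0.2 rad/s and velocity of joint nut_low_left between -0.2 and 0.2 rad/s and velocity of joint nut_high_right between -0.2 and 0.2 rad/s and velocity of joint nut_low_right between -0.2 and 0.2 rad/s and velocity of joint nut_high_left between -0.2 and 0.2 rad/s and distance of each of crate_mid, oil_can_mid, lug_tin_mid, wrench from where it was at the start of the episode below 0.03 m and angle between oil_can_mid's own z axis and vertical below 0.3 rad); the robot touches nothing.
It fails at once if a nut is run tight while another is still loose ((value of joint nut_low_left above 1.7 rad and value of joint nut_high_right below 0.6 rad) or (value of joint nut_low_left above 1.7 rad and value of joint nut_low_right below 0.6 rad) or (value of joint nut_low_left above 1.7 rad and value of joint nut_high_left below 0.6 rad) or (value of joint nut_high_right above 1.7 rad and value of joint nut_low_left below 0.6 rad) or (value of joint nut_high_right above 1.7 rad and value of joint nut_low_right below 0.6 rad) or (value of joint nut_high_right above 1.7 rad and value of joint nut_high_left below 0.6 rad) or (value of joint nut_low_right above 1.7 rad and value of joint nut_low_left below 0.6 rad) or (value of joint nut_low_right above 1.7 rad and value of joint nut_high_right below 0.6 rad) or (value of joint nut_low_right above 1.7 rad and value of joint nut_high_left below 0.6 rad) or (value of joint nut_high_left above 1.7 rad and value of joint nut_low_left below 0.6 rad) or (value of joint nut_high_left above 1.7 rad and value of joint nut_high_right below 0.6 rad) or (value of joint nut_high_left above 1.7 rad and value of joint nut_low_right below 0.6 rad)).
It fails at once if crate, oil can, tin or wrench disturbed (distance of any of crate_mid, oil_can_mid, lug_tin_mid, wrench from where it was at the start of the episode above 0.03 m or angle between oil_can_mid's own z axis and vertical above 0.5 rad).
It also fails if it takes over 72 s, if anything falls off the work surface, if the arm or the gripper's body presses on something with over 40 N, if the wrist force passes 120 N, or if a joint passes its speed limit or range.

## Working session

There is one attempt and no reset: what is moved stays moved. The work goes in short steps, Python scripts to look and compute and a tool call to move; the robot and the scene stay as the last step left them, time stands still between calls to the robot, and variables do not carry over. Pictures are saved under pics/ and viewed, and the job is handed in when it is done.

Besides the shell and the picture viewer there is one more tool, called after "Request:" in YAML: its name, and indented under it one key for each argument. carry_out: Moves the arm, as the interface text tells. Its arguments: {"type":"object","properties":{"increments":{"type":"array","items":{"type":"object","properties":{"linear":{"type":"array","items":{"type":"number"}},"yaw":{"type":"number"}}}},"gripper":{"type":"number"},"newtons":{"type":"number"}},"required":["increments"]}

```bash
ls; mkdir -p pics; python3 - <<'E'
from plant import robot
import cv2, numpy as np
np.set_printoptions(precision=4,suppress=True)
s=robot.read_state(); print(s)
for n in("scene","side","wrist"):
    print(n,robot.camera_params(n))
    cv2.imwrite(f"pics/{n}0.png",robot.read_camera(n))
E
```

```text
pics
{'t': 0.0, 'q': array([ 1.1626,  0.1311,  1.4893,  0.    ,  1.523 , -0.0854]), 'dq': array([ 0.0008, -0.0011,  0.0017,  0.0002,  0.0001, -0.0004]), 'joint_torque': array([  0.0013, -55.9817, -49.1787,   0.077 ,   0.0353,  -0.0001]), 'tool_pos': array([0.1901, 0.5685, 0.2256]), 'orientation': array([-1.5577,  0.2538, -0.2531]), 'force': array([ 0.179 ,  0.1551, -0.8742]), 'wrist_torque': array([ 0.0349, -0.0105,  0.0255]), 'opening': 0.09287391506245654}
scene {'fov_y': 49.598130515231894, 'cx': 253.44820092643536, 'cy': 190.82102817535213, 'R': array([[-0.8018,  0.5975,  0.0026],
       [ 0.4739,  0.6386, -0.6063],
       [-0.364 , -0.4849, -0.7952]]), 't': array([ 0.401 , -0.1393,  1.449 ])}
side {'fov_y': 52.58757023356981, 'cx': 251.5813407680044, 'cy': 181.4959719357149, 'R': array([[ 0.9815, -0.1905, -0.0176],
       [-0.1411, -0.6584, -0.7394],
       [ 0.1293,  0.7282, -0.6731]]), 't': array([-0.5061,  0.1963,  1.1264])}
wrist {'fov_y': 68.80360417962196, 'cx': 253.41359470764567, 'cy': 190.8408067785085, 'R': array([[ 0.3165,  0.9486, -0.0029],
       [ 0.9048, -0.3009,  0.3012],
       [ 0.2849, -0.098 , -0.9535]]), 't': array([-0.599 , -0.036 ,  0.3936])}
```

View pics/scene0.png

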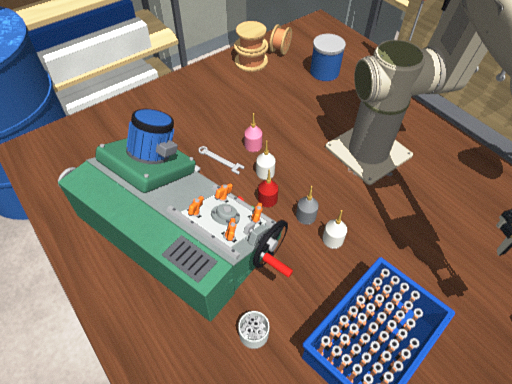

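View pics/side0.png

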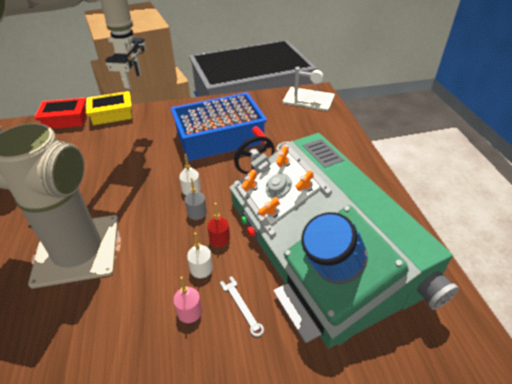

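View pics/wrist0.png

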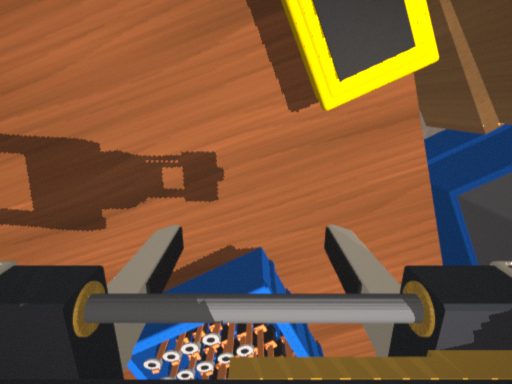

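```bash
cat > h.py <<'E'
import cv2, numpy as np
from scipy.spatial.transform import Rotation as Rn
np.set_printoptions(precision=4,suppress=True)
from plant import robot
def cam(n):
    p=robot.camera_params(n); f=192/np.tan(np.radians(p['fov_y'])/2)
    return f,p['cx'],p['cy'],np.array(p['R']),np.array(p['t'])
def proj(c,X):
    f,cx,cy,R,t=c; Y=np.atleast_2d(X)@R.T+t
    return np.c_[f*Y[:,0]/Y[:,2]+cx,f*Y[:,1]/Y[:,2]+cy]
def ray(c,u,v):
    f,cx,cy,R,t=c; d=R.T@np.array([(u-cx)/f,(v-cy)/f,1.]); return -R.T@t,d/np.linalg.norm(d)
def tri(rs):
    A=np.zeros((3,3));b=np.zeros(3)
    for o,d in rs:
        P=np.eye(3)-np.outer(d,d);A+=P;b+=P@o
    X=np.linalg.solve(A,b); return X,[np.linalg.norm((np.eye(3)-np.outer(d,d))@(X-o)) for o,d in rs]
def onz(c,u,v,z):
    o,d=ray(c,u,v); return o+d*(z-o[2])/d[2]
def blobs(im,lo,hi,amin=20):
    m=cv2.inRange(cv2.cvtColor(im,cv2.COLOR_BGR2HSV),lo,hi)
    n,l,st,ce=cv2.connectedComponentsWithStats(m)
    return [(ce[i].round(1),st[i][:5].tolist()) for i in range(1,n) if st[i][4]>=amin]
def crop(im,x0,y0,x1,y1,k,name):
    cv2.imwrite(name,cv2.resize(im[y0:y1,x0:x1],None,fx=k,fy=k,interpolation=cv2.INTER_CUBIC))
E
python3 - <<'E'
from h import *
for n in("scene","side"):
    im=cv2.imread(f"pics/{n}0.png")
    print(n,'orange');[print(b) for b in blobs(im,(8,180,150),(16,255,255))]
    print('red');[print(b) for b in blobs(im,(0,180,90),(4,255,255))]
im=cv2.imread("pics/scene0.png");crop(im,150,165,310,285,5,"pics/c1.png")
im=cv2.imread("pics/side0.png");crop(im,215,115,335,235,5,"pics/c2.png")
E
```

```text
scene orange
(array([223.5, 191.3]), [215, 183, 18, 16, 144])
(array([195.1, 206.7]), [188, 197, 15, 18, 123])
(array([256.6, 212.6]), [252, 202, 11, 20, 96])
(array([230.1, 230.3]), [225, 219, 11, 21, 105])
red
(array([267.9, 193.1]), [258, 180, 20, 27, 396])
(array([277.4, 264.6]), [263, 253, 30, 24, 287])
side orange
(array([283. , 158.3]), [277, 148, 11, 18, 90])
(array([250.2, 181.9]), [243, 171, 13, 20, 112])
(array([305., 182.]), [297, 172, 16, 18, 119])
(array([269.6, 208. ]), [259, 198, 20, 17, 132])
red
(array([ 62.5, 114.9]), [35, 98, 51, 31, 953])
(array([258.2, 132.4]), [254, 128, 11, 9, 46])
(array([218.4, 231.9]), [208, 217, 21, 30, 520])
(array([250.5, 231.3]), [247, 227, 8, 10, 59])
```

View pics/c1.png

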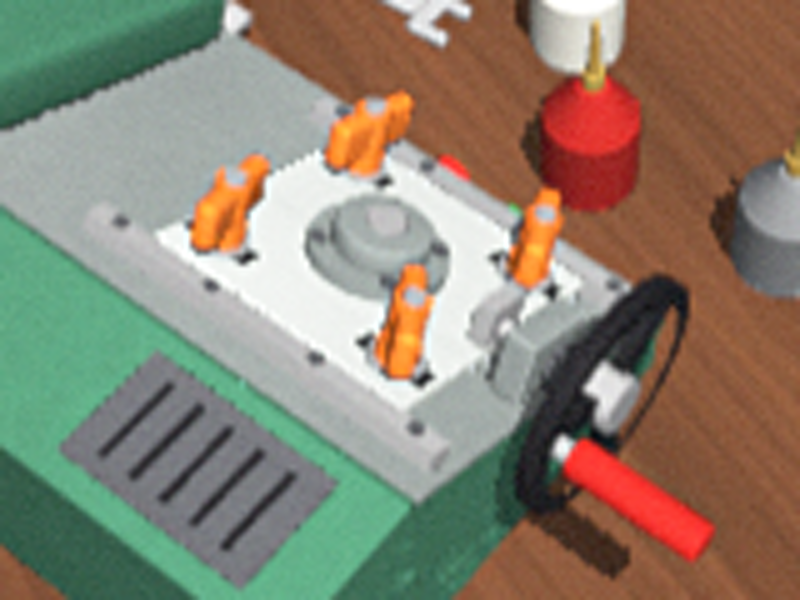

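View pics/c2.png

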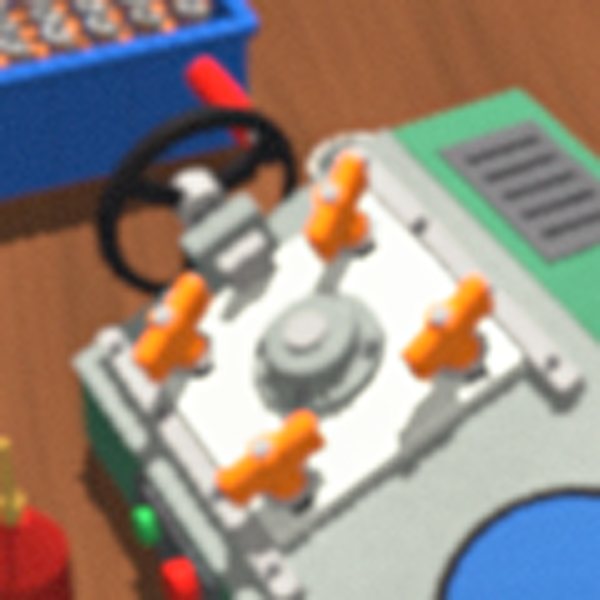

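```bash
cat > fit.py <<'E'
from h import *
from scipy.optimize import least_squares
C=cam('scene');S=cam('side')
N={'ll':((256.6,212.6),(250.2,181.9)),'hl':((230.1,230.3),(283,158.3)),'lr':((223.5,191.3),(269.6,208)),'hr':((195.1,206.7),(305,182))}
P={}
for k,(a,b) in N.items():
    P[k],r=tri([ray(C,*a),ray(S,*b)]);print(k,P[k],r)
c25,s25=np.cos(np.radians(25)),np.sin(np.radians(25))
loc={}
for k in N:
    a=60e-3*(1 if k[0]=='h' else -1); y=60e-3*(1 if k[1]=='l' else -1)
    loc[k]=np.array([a*c25-s25*.036,y,a*s25+c25*.036]) # centroid ~24mm off plate, +12
def f(p): 
    return np.concatenate([(p[:3]+Rn.from_euler('z',p[3]).apply(loc[k])-P[k]) for k in N])
r=least_squares(f,[.5,0,.15,0]);print(r.x,np.linalg.norm(f(r.x).reshape(4,3),axis=1))
E
python3 fit.py; python3 - <<'E'
from h import *
C=cam('scene');S=cam('side')
print('handle tip',tri([ray(C,289.4,273),ray(S,256,130)]))
print('motor?',)
im=cv2.imread("pics/scene0.png");crop(im,230,220,310,300,7,"pics/c3.png")
im=cv2.imread("pics/side0.png");crop(im,225,105,305,185,7,"pics/c4.png")
E
```

```text
ll [0.5221 0.0434 0.1257] [np.float64(3.199483685251186e-05), np.float64(3.1994836852392354e-05)]
hl [0.6276 0.0726 0.1734] [np.float64(0.0005240208982870124), np.float64(0.0005240208982871261)]
lr [ 0.5539 -0.0714  0.1256] [np.float64(0.0002686741628416821), np.float64(0.00026867416284165465)]
hr [ 0.6603 -0.0413  0.1744] [np.float64(0.00045335474720972356), np.float64(0.0004533547472099013)]
[0.6056 0.0049 0.1171 0.2741] [0.0014 0.002  0.0016 0.0014]
handle tip (array([0.5803, 0.2482, 0.1623]), [np.float64(0.0011465141183478987), np.float64(0.0011465141183479705)])
motor?
```

View pics/c3.png

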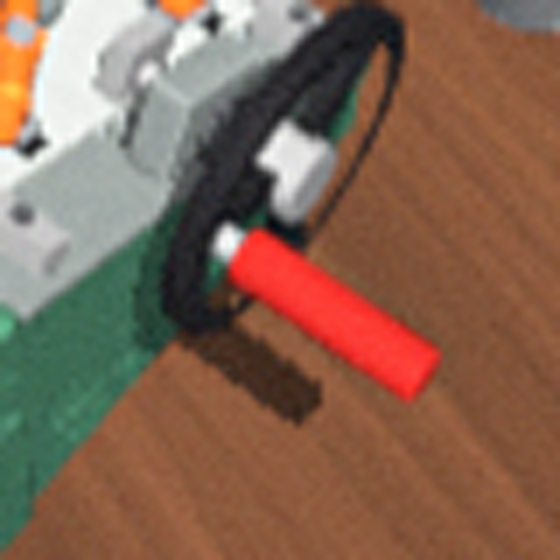

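View pics/c4.png

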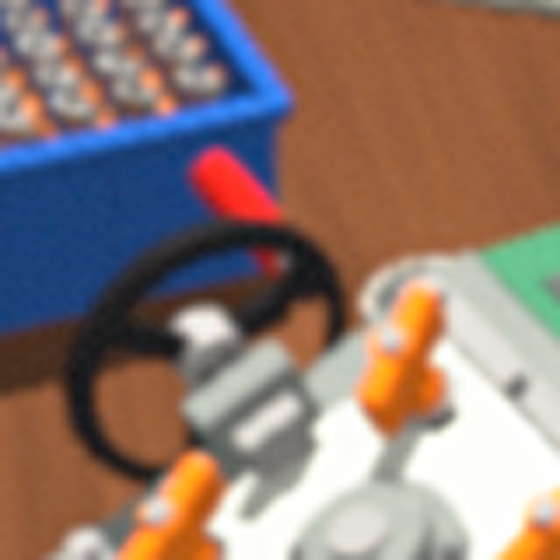

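```bash
cat >> h.py <<'E'
YAW=0.2741; DC=np.array([0.6056,0.0049,0.1171])
G=Rn.from_euler('z',YAW).as_matrix()
def onplane(c,u,v,p,n):
    o,d=ray(c,u,v); return o+d*((p-o)@n)/(d@n)
E
python3 - <<'E'
from h import *
n=G[:,1]
for nm,(x0,y0,x1,y1) in dict(scene=(250,218,290,270),side=(232,134,276,178)).items():
    c=cam(nm);im=cv2.imread(f"pics/{nm}0.png").astype(int)
    m=(im.max(2)<48).astype(np.uint8); m[:y0]=0;m[y1:]=0;m[:,:x0]=0;m[:,x1:]=0
    ys,xs=np.nonzero(m)
    for off in (0.145,0.151,0.157):
        Q=np.array([G.T@(onplane(c,u,v,DC+off*n,n)-DC) for u,v in zip(xs,ys)])[:,[0,2]]
        hull=cv2.convexHull(Q.astype(np.float32)).reshape(-1,2)
        ce,rad=cv2.minEnclosingCircle(hull)
        A=np.c_[2*hull,np.ones(len(hull))];s=np.linalg.lstsq(A,(hull**2).sum(1),rcond=None)[0]
        print(nm,off,len(xs),np.array(ce),rad,s[:2],np.sqrt(s[2]+s[:2]@s[:2]))
    cv2.imwrite(f"pics/m_{nm}.png",cv2.resize(m[y0-8:y1+8,x0-8:x1+8]*255,None,fx=6,fy=6,interpolation=0))
# handle tip in grinder coords wrt DC
print('tip',G.T@(np.array([.5803,.2482,.1623])-DC))
C=cam('scene')
# outer end plane y = .151+.062+.032
for uv in [(289.4,273),(290,272.5),(263.5,256)]:
    print(uv,G.T@(onplane(C,*uv,DC+.245*n,n)-DC),G.T@(onplane(C,*uv,DC+.167*n,n)-DC))
S=cam('side')
for uv in [(256,130),(255,129)]:
    print(uv,G.T@(onplane(S,*uv,DC+.245*n,n)-DC))
E
```

```text
scene 0.145 324 [-0.0016  0.0413] 0.12442636489868164 [-0.0079  0.0325] 0.08713680281236064
scene 0.151 324 [0.0074 0.0596] 0.12192240357398987 [0.0024 0.0516] 0.08324832563253354
scene 0.157 324 [0.0164 0.0779] 0.1194184347987175 [0.01  0.069] 0.0818645537917622
side 0.145 254 [-0.0139  0.031 ] 0.06868977099657059 [-0.0141  0.0281] 0.06543806798202641
side 0.151 254 [-0.011   0.0257] 0.06917603313922882 [-0.0111  0.0222] 0.0662010655943693
side 0.157 254 [-0.008   0.0204] 0.06966230273246765 [-0.0081  0.017 ] 0.06662516896925992
tip [0.0415 0.2411 0.0452]
(289.4, 273) [0.0472 0.245  0.0601] [-0.1099  0.167  -0.2904]
(290, 272.5) [0.0445 0.245  0.0584] [-0.1137  0.167  -0.2928]
(263.5, 256) [0.1574 0.245  0.3039] [0.0437 0.167  0.0494]
(256, 130) [0.0448 0.245  0.0414]
(255, 129) [0.0411 0.245  0.0466]
```

View pics/m_scene.png

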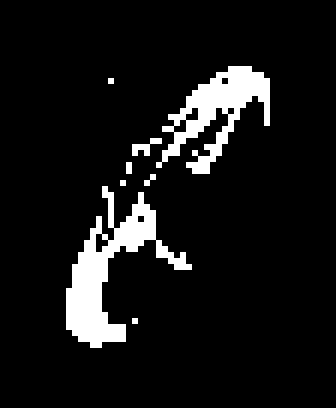

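View pics/m_side.png

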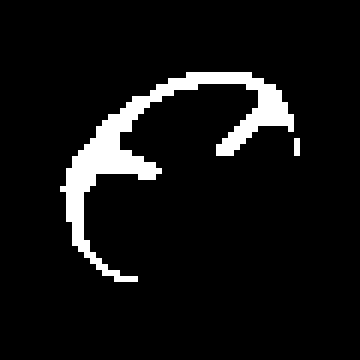

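```bash
python3 - <<'E'
from h import *
from scipy.optimize import least_squares
C=cam('scene');S=cam('side');n=G[:,1]
g=lambda X:G.T@(X-DC)
for nm,uv in dict(red=(268,193),grey=(307,210),white2=(335,235),white1=(266,165)).items(): print(nm,g(onz(C,*uv,.03)),onz(C,*uv,.03))
for nm,uv in dict(red=(218.5,234),grey=(195,207),white2=(190,183),white1=(200,263)).items(): print(nm,g(onz(S,*uv,.03)))
print('tin',g(onz(C,254,328,.055)),onz(C,254,328,.055))
for uv in [(304,343),(382,262),(453,316)]: print('crate rim scene',g(onz(C,*uv,.11)),onz(C,*uv,.11))
for uv in [(266,101),(186,137),(172,105),(254,80)]: print('crate rim side',g(onz(S,*uv,.11)))
for uv in[(207,150),(240,170)]:print('wrench',g(onz(C,*uv,0)))
# motor
# rim fit
im=cv2.imread("pics/side0.png").astype(int);m=(im.max(2)<48).astype(np.uint8);x0,y0,x1,y1=232,134,276,178
m[:y0]=0;m[y1:]=0;m[:,:x0]=0;m[:,x1:]=0
ys,xs=np.nonzero(m)
hull=cv2.convexHull(np.c_[xs,ys]).reshape(-1,2).astype(float)
cen=hull.mean(0);hull=hull+.5*(hull-cen)/np.linalg.norm(hull-cen,axis=1)[:,None]
for off in(.145,.151):
    Q=np.array([g(onplane(S,u,v,DC+off*n,n)) for u,v in hull])[:,[0,2]]
    keep=~((Q[:,0]>Q[:,0].mean())&(Q[:,1]<Q[:,1].mean()))
    r=least_squares(lambda p:np.hypot(*(Q[keep]-p).T)-.07,[-.01,.02],loss='soft_l1',f_scale=.002)
    print(off,r.x,np.round(r.fun,4))
E
```

```text
red [-0.2031  0.0039 -0.0871] [ 0.409  -0.0463  0.03  ]
grey [-0.2235  0.1358 -0.0871] [0.3537 0.0751 0.03  ]
white2 [-0.1991  0.2485 -0.0871] [0.3466 0.1902 0.03  ]
white1 [-0.2921 -0.0698 -0.0871] [ 0.3433 -0.1414  0.03  ]
red [-0.2052 -0.0024 -0.0871]
grey [-0.2274  0.1309 -0.0871]
white2 [-0.2032  0.2423 -0.0871]
white1 [-0.2893 -0.0726 -0.0871]
tin [ 0.1666  0.2328 -0.0621] [0.7029 0.2741 0.055 ]
crate rim scene [ 0.1396  0.3547 -0.0071] [0.644  0.3841 0.11  ]
crate rim scene [-0.1534  0.4004 -0.0071] [0.3495 0.3489 0.11  ]
crate rim scene [-0.1274  0.5984 -0.0071] [0.321  0.5465 0.11  ]
crate rim side [ 0.1997  0.463  -0.0071]
crate rim side [-0.1558  0.3839 -0.0071]
crate rim side [-0.1327  0.609  -0.0071]
crate rim side [ 0.2357  0.6364 -0.0071]
wrench [-0.243  -0.2886 -0.1171]
wrench [-0.2423 -0.1405 -0.1171]
0.145 [-0.0134  0.0256] [-0.0058 -0.0037 -0.0043 -0.0035 -0.0033  0.002   0.0021  0.002   0.0003
 -0.0001 -0.0011 -0.0023 -0.0023 -0.0023 -0.0017 -0.0018]
0.151 [-0.0106  0.0208] [-0.0049 -0.0029 -0.0036 -0.0031 -0.003   0.0022  0.0022  0.0021  0.0002
 -0.0001 -0.0012 -0.0024 -0.0024 -0.0021 -0.0014 -0.0014]
```

```bash
cat >> h.py <<'E'
def W(x,y,z): return DC+G@np.array([x,y,z])
def tool():
    s=robot.read_state(); return np.array(s['tool_pos']),Rn.from_rotvec(s['orientation']).as_matrix(),s
def plan(target,zdir=None):
    p,R,s=tool(); d=R.T@(target-p); y=0
    if zdir is not None:
        z=R.T@(zdir/np.linalg.norm(zdir)); y=np.arctan2(z[0],z[2])
    return d,y
E
python3 - <<'E'
from h import *
p,R,s=tool();print(p,R)
h=W(.04,.213,.045);print(h)
for z in(G[:,0],-G[:,0]): print(plan(h+[0,0,.12],z))
E
```

```text
[0.1901 0.5687 0.2258] [[ 0.9483 -0.0006  0.3172]
 [-0.3172 -0.0013  0.9483]
 [-0.0001 -1.     -0.0014]]
[0.5865 0.2208 0.1621]
(array([ 0.4862, -0.0561, -0.2043]), np.float64(0.9738891875133081))
(array([ 0.4862, -0.0561, -0.2043]), np.float64(-2.1677034660764853))
```

Request:
carry_out:
  increments:
    - {"linear": [0.05,-0.02,-0.02],"yaw": 0.15}
    - {"linear": [0.1,-0.04,-0.04],"yaw": 0.3}
    - {"linear": [0.15,-0.05,-0.06],"yaw": 0.45}
    - {"linear": [0.2,-0.055,-0.085],"yaw": 0.6}
    - {"linear": [0.25,-0.056,-0.11],"yaw": 0.75}

```text
t: 0.78
tool_pos: [0.3935, 0.3838, 0.2823]
orientation: [-1.404, 0.838, -0.839]
force: [-0.2, 1.2, -0.3]
opening: 0.0931
```

```bash
python3 - <<'E'
from h import *
p,R,s=tool();print(p,s['q'],s['dq'],s['t'])
print(plan(W(.04,.213,.045+.12),G[:,0]))
E
```

```text
[0.3935 0.3838 0.2823] [ 0.6801 -0.0222  1.5456 -0.0006  1.6187  0.1868] [-0.8172 -0.0421  0.0424 -0.0012  0.0088  0.382 ] 0.775
(array([0.235 , 0.0004, 0.0928]), np.float64(0.21917010969141842))
```

Request:
carry_out:
  increments:
    - {"linear": [0.05,0,0.02],"yaw": 0.1}
    - {"linear": [0.1,0,0.04],"yaw": 0.2}
    - {"linear": [0.15,0,0.06],"yaw": 0.22}
    - {"linear": [0.2,0,0.08],"yaw": 0.22}
    - {"linear": [0.235,0,0.093],"yaw": 0.22}

```text
t: 1.4
tool_pos: [0.588, 0.2189, 0.2818]
orientation: [-1.327, 1.007, -1.007]
force: [-0.0, -0.4, -0.2]
opening: 0.0931
```

Request:
carry_out:
  increments:
    - {"linear": [0,0,0],"yaw": 0}

```text
t: 1.52
tool_pos: [0.5893, 0.2166, 0.2808]
orientation: [-1.327, 1.01, -1.009]
force: [-0.3, 0.1, -0.5]
opening: 0.0929
```

```bash
python3 - <<'E'
from h import *
p,R,s=tool();print(p,s['q'],s['dq'],s['t'])
print(plan(W(.04,.213,.045+.12),G[:,0]))
c=cam('wrist');np.save('w1.npy',np.array(c,dtype=object),allow_pickle=True)
im=robot.read_camera('wrist');cv2.imwrite('pics/w1.png',im)
cv2.imwrite('pics/w1b.png',cv2.resize(im,None,fx=1.5,fy=1.5))
cv2.imwrite('pics/side1.png',robot.read_camera('side'))
print(proj(c,W(.04,.213,.045)),proj(c,W(-.012,.151,.025)))
[print(b) for b in blobs(im,(0,180,90),(4,255,255))]
E
```

```text
[0.5893 0.2166 0.2808] [ 0.2714  0.1927  1.3213 -0.0015  1.63    0.0029] [ 0.0198 -0.0069  0.014   0.0195  0.009   0.0087] 1.525
(array([-0.0048, -0.0013, -0.0016]), np.float64(-0.005689609530272717))
[[252.2364 183.282 ]] [[208.0309 229.845 ]]
(array([252.2, 188.2]), [242, 151, 22, 76, 1557])
(array([113. , 266.2]), [102, 256, 27, 28, 385])
```

View pics/w1b.png

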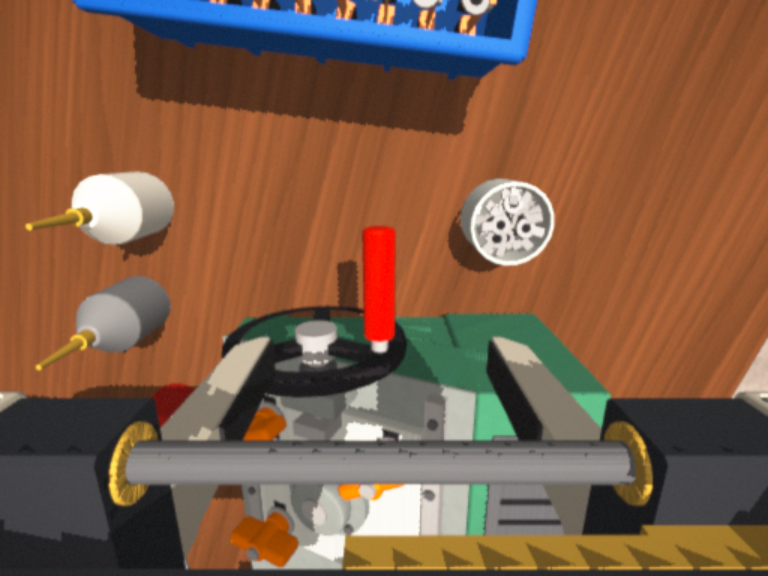

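```bash
python3 - <<'E'
from h import *
im=cv2.imread('pics/w1.png').astype(int);c=np.load('w1.npy',allow_pickle=True);c=tuple(c)
crop(cv2.imread('pics/w1.png'),140,140,290,280,5,'pics/w1c.png')
a=np.linspace(0,2*np.pi,200)
for hx,hz in[(-.012,.025),(-.012,.03),(-.012,.02),(-.009,.025)]:
    P=np.concatenate([proj(c,np.array([W(hx+.07*np.cos(t),o,hz+.07*np.sin(t)) for t in a])) for o in(.145,.157)])
    print(hx,hz,P.min(0),P.max(0))
E
```

```text
-0.012 0.025 [143.2484 204.0638] [268.265 268.41 ]
-0.012 0.03 [141.4664 205.3275] [268.4779 271.5049]
-0.012 0.02 [144.9748 202.8305] [268.0588 265.4258]
-0.009 0.025 [146.0359 204.0559] [270.8922 268.401 ]
```

View pics/w1c.png

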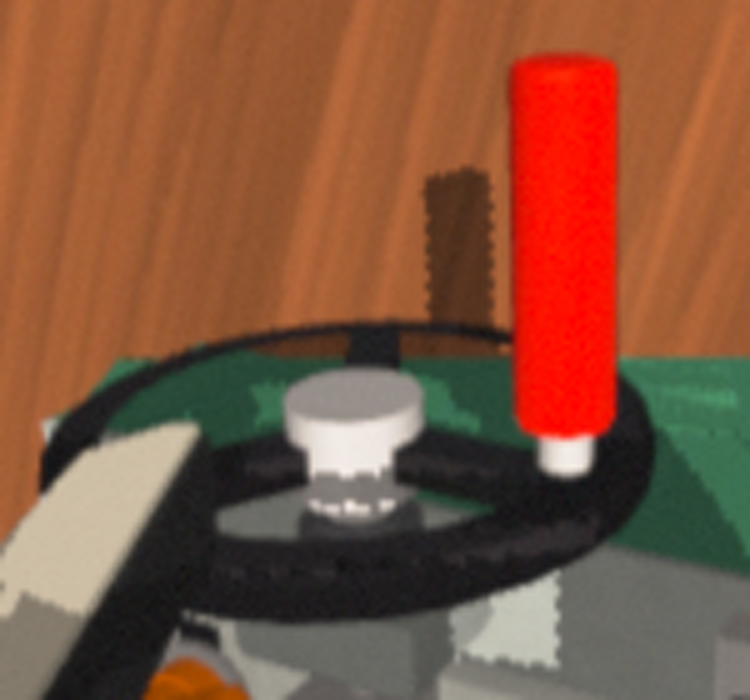

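```bash
cat >> h.py <<'E'
HUB=np.array([-.009,.020])
def han(th,y=.213): return W(HUB[0]+.055*np.cos(th),y,HUB[1]+.055*np.sin(th)-.011)
E
python3 - <<'E'
from h import *
print(plan(han(.46),G[:,0]))
E
```

```text
(array([-0.0026,  0.1306, -0.0001]), np.float64(-0.003295350543914023))
```

Request:
carry_out:
  increments:
    - {"linear": [-0.003,0.05,0],"yaw": 0}
    - {"linear": [-0.003,0.1,0],"yaw": 0}
    - {"linear": [-0.003,0.13,0],"yaw": 0}
    - {"linear": [-0.003,0.131,0],"yaw": 0}

```text
t: 2.12
tool_pos: [0.5836, 0.222, 0.147]
orientation: [-1.333, 1.011, -1.003]
force: [0.3, -0.1, 0.2]
opening: 0.0928
```

Request:
carry_out:
  increments:
    - {"linear": [0,0,0]}
    - {"linear": [0,0,0]}
    - {"linear": [0,0,0]}
  gripper: 0
  newtons: 50

```text
$.increments[0]: bad value
```

```bash
python3 - <<'E'
from h import *
p,R,s=tool();print(p,s['t'],s['force'],s['opening'],(G.T@(p-DC)),plan(han(.46),G[:,0]))
cv2.imwrite('pics/side2.png',robot.read_camera('side'))
E
```

```text
[0.5836 0.222  0.147 ] 2.125 [ 0.307  -0.1205  0.2402] 0.09276118328164779 [0.0376 0.215  0.0299] (array([ 0.002 , -0.0035,  0.0026]), np.float64(-0.001522873361587331))
```

View pics/side2.png

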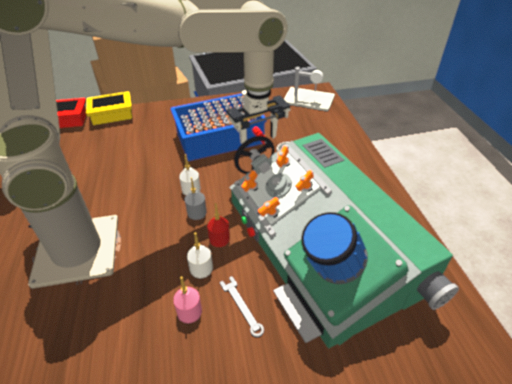

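Request:
carry_out:
  increments:
    - {"linear": [0.002,-0.003,0.002],"yaw": 0}
    - {"linear": [0.002,-0.003,0.002],"yaw": 0}
    - {"linear": [0.002,-0.003,0.002],"yaw": 0}
    - {"linear": [0.002,-0.003,0.002],"yaw": 0}
  gripper: 0
  newtons: 50

```text
t: 2.68
tool_pos: [0.5879, 0.2208, 0.1529]
orientation: [-1.329, 1.009, -1.005]
force: [0.3, 1.2, 0.2]
opening: 0.0572
```

```bash
python3 - <<'E'
from h import *
p,R,s=tool();print(p,s['t'],s['force'],s['opening'],(G.T@(p-DC)))
q=(G.T@(p-DC)); print('angle', np.arctan2(q[2]+.011-HUB[1],q[0]-HUB[0]),np.hypot(q[2]+.011-HUB[1],q[0]-HUB[0]))
th0=.46
# table of shifts in tool axes vs theta
for k in range(1,22):
    th=th0+.25*k
    print(k,round(th,2),(R.T@(han(th)-han(th0))).round(3))
E
```

```text
[0.5879 0.2208 0.1529] 2.675 [0.3281 1.2128 0.153 ] 0.057179810486718004 [0.0414 0.2126 0.0358]
angle 0.4890055812788671 0.05713550754153534
1 0.71 [ 0.    -0.011 -0.008]
2 0.96 [ 0.    -0.021 -0.018]
3 1.21 [ 0.    -0.027 -0.03 ]
4 1.46 [ 0.    -0.03  -0.043]
5 1.71 [ 0.    -0.03  -0.057]
6 1.96 [ 0.    -0.026 -0.07 ]
7 2.21 [ 0.    -0.019 -0.082]
8 2.46 [ 0.    -0.01  -0.092]
9 2.71 [ 0.     0.002 -0.099]
10 2.96 [ 0.     0.015 -0.103]
11 3.21 [ 0.     0.029 -0.104]
12 3.46 [ 0.     0.042 -0.101]
13 3.71 [ 0.     0.054 -0.095]
14 3.96 [ 0.     0.065 -0.087]
15 4.21 [ 0.     0.073 -0.075]
16 4.46 [ 0.     0.078 -0.063]
17 4.71 [ 0.     0.08  -0.049]
18 4.96 [ 0.     0.078 -0.035]
19 5.21 [ 0.     0.073 -0.023]
20 5.46 [-0.     0.065 -0.012]
21 5.71 [-0.     0.054 -0.003]
```

Request:
carry_out:
  increments:
    - {"linear": [0,0,0],"yaw": 0}
    - {"linear": [0,0,0],"yaw": 0}
    - {"linear": [0,0,0],"yaw": 0}
    - {"linear": [0,0,0],"yaw": 0}

```text
t: 3.18
tool_pos: [0.5871, 0.2206, 0.1525]
orientation: [-1.331, 1.01, -1.004]
force: [-4.6, -1.3, 0.2]
opening: 0.021
```

```bash
python3 - <<'E'
from h import *
p,R,s=tool();print(p,s['t'],s['force'],s['opening'],(G.T@(p-DC)))
E
```

```text
[0.5871 0.2206 0.1525] 3.175 [-4.5719 -1.3097  0.1651] 0.020993423202897616 [0.0406 0.2127 0.0354]
```

Request:
carry_out:
  increments:
    - {"linear": [0,-0.012,-0.008],"yaw": 0}
    - {"linear": [0,-0.021,-0.018],"yaw": 0}
    - {"linear": [0,-0.028,-0.03],"yaw": 0}
    - {"linear": [0,-0.031,-0.043],"yaw": 0}
    - {"linear": [0,-0.031,-0.057],"yaw": 0}

```text
t: 3.8
tool_pos: [0.5332, 0.2055, 0.1834]
orientation: [-1.329, 1.008, -1.006]
force: [11.0, 2.8, -14.4]
opening: 0.0207
```

```bash
cat > w.py <<'E'
from h import *
import sys
p,R,s=tool();q=(G.T@(p-DC));a=np.array([q[0]-HUB[0],q[2]+.011-HUB[1]]);th=np.arctan2(a[1],a[0])%(2*np.pi)
print(s['t'],'F(grinder)',G.T@s['force'],'op',s['opening'],'th',th,'r',np.hypot(*a),'y',q[1])
st=float(sys.argv[1])
for k in range(1,7): print((R.T@(han(th+st*k)-p)).round(4))
E
python3 w.py .25
```

```text
3.8 F(grinder) [ 11.3111  -0.2865 -14.4174] op 0.02066896545409743 th 1.6820022993284802 r 0.05768635349126295 y 0.2127274438930045
[-0.0003  0.0059 -0.013 ]
[-0.0002  0.0124 -0.0251]
[-0.0002  0.0216 -0.0353]
[-0.0002  0.0331 -0.0428]
[-0.0002  0.046  -0.0472]
[-0.0002  0.0597 -0.0484]
```

Request:
carry_out:
  increments:
    - {"linear": [0,0.006,-0.013],"yaw": 0}
    - {"linear": [0,0.013,-0.025],"yaw": 0}
    - {"linear": [0,0.022,-0.035],"yaw": 0}
    - {"linear": [0,0.033,-0.043],"yaw": 0}
    - {"linear": [0,0.046,-0.047],"yaw": 0}

```text
t: 4.42
tool_pos: [0.4878, 0.1928, 0.1399]
orientation: [-1.328, 1.007, -1.006]
force: [-4.6, -1.6, 10.3]
opening: 0.0209
```

```bash
python3 w.py .25
```

```text
4.425 F(grinder) [-4.8079 -0.2845 10.2951] op 0.020876885739062052 th 2.8897896921325517 r 0.05525267093830696 y 0.21279696908370702
[-0.0002  0.0137 -0.0015]
[-0.0002  0.0273  0.0002]
[-0.0002  0.04    0.0053]
[-0.0003  0.0512  0.0133]
[-0.0003  0.06    0.0238]
[-0.0003  0.0659  0.0362]
```

Request:
carry_out:
  increments:
    - {"linear": [0,0.014,-0.001],"yaw": 0}
    - {"linear": [0,0.027,0],"yaw": 0}
    - {"linear": [0,0.04,0.005],"yaw": 0}
    - {"linear": [0,0.051,0.013],"yaw": 0}
    - {"linear": [0,0.06,0.024],"yaw": 0}

```text
t: 5.05
tool_pos: [0.4987, 0.196, 0.0777]
orientation: [-1.352, 1.024, -0.995]
force: [-79.1, -24.6, 32.8]
opening: 0.0214
```

```bash
python3 w.py .25
```

```text
5.05 F(grinder) [-82.7946  -2.2855  32.7842] op 0.021409391930691423 th 3.995789902248572 r 0.06415573466525387 y 0.21291112908244955
[-0.0001  0.0002  0.0174]
[-0.0001  0.0044  0.0305]
[-0.0001  0.0053  0.0442]
[-0.0001  0.0027  0.0576]
[-0.0002 -0.0031  0.07  ]
[-0.0002 -0.0118  0.0806]
```

Request:
carry_out:
  increments:
    - {"linear": [0,0,0],"yaw": 0}

```text
t: 5.18
tool_pos: [0.4962, 0.1952, 0.0771]
orientation: [-1.357, 1.027, -0.992]
force: [9.9, 1.4, 4.3]
opening: 0.0211
```

```bash
python3 w.py .25; python3 - <<'E'
from h import *
cv2.imwrite('pics/side3.png',robot.read_camera('side'));im=robot.read_camera('wrist');cv2.imwrite('pics/w3.png',im)
c=cv2.imread('pics/side3.png');crop(c,180,90,330,220,5,'pics/side3c.png')
E
```

```text
5.175 F(grinder) [ 9.9003 -1.3752  4.3362] op 0.021111966840650177 th 3.971437920867268 r 0.06640915313088337 y 0.21276263033762793
[-0.0002 -0.0012  0.0189]
[-0.0003  0.0033  0.0318]
[-0.0003  0.0044  0.0455]
[-0.0003  0.002   0.059 ]
[-0.0002 -0.0036  0.0715]
[-0.0002 -0.0121  0.0823]
```

View pics/side3c.png

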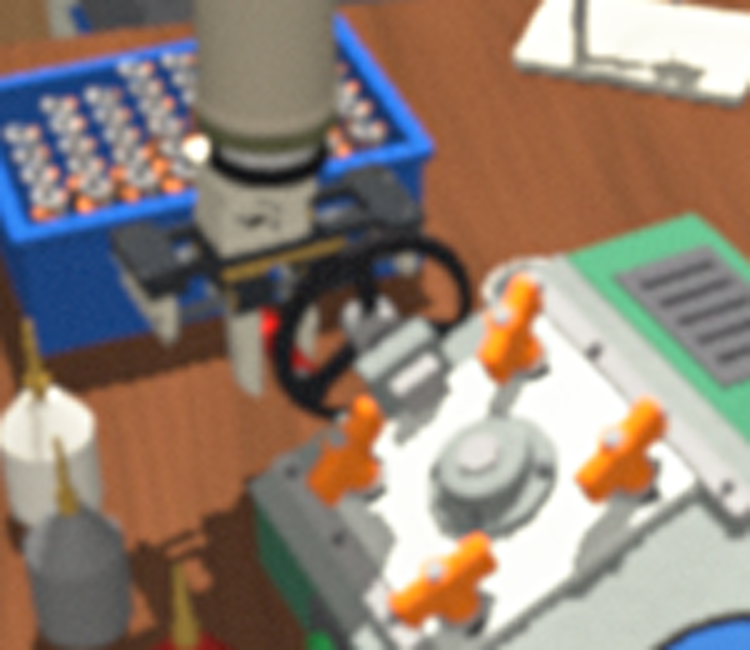

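View pics/w3.png

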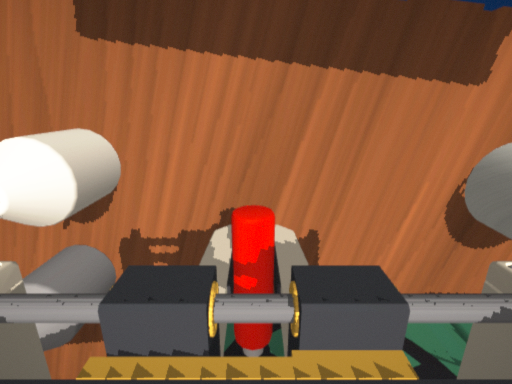

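```bash
python3 - <<'E'
from h import *
p,R,s=tool();print(R, s['t'])
c=cam('wrist');n=G[:,1]
for uv in[(253,208),(253,215),(253,222)]: print(uv,G.T@(onplane(c,*uv,DC+.245*n,n)-DC))
X=[HUB[0]+.055*np.cos(3.75),.245,HUB[1]+.055*np.sin(3.75)];print(X,proj(c,W(*X)))
im=cv2.imread('pics/w3.png');crop(im,190,190,330,270,5,'pics/w3c.png')
E
```

```text
[[ 0.2704 -0.0333  0.9622]
 [-0.9628 -0.0111  0.2701]
 [ 0.0017 -0.9994 -0.035 ]] 5.275
(253, 208) [-0.053   0.245  -0.0177]
(253, 215) [-0.0527  0.245  -0.0083]
(253, 222) [-0.0524  0.245   0.0001]
[np.float64(-0.05413076465367584), 0.245, np.float64(-0.011435872530828905)] [[250.3347 212.5134]]
```

View pics/w3c.png

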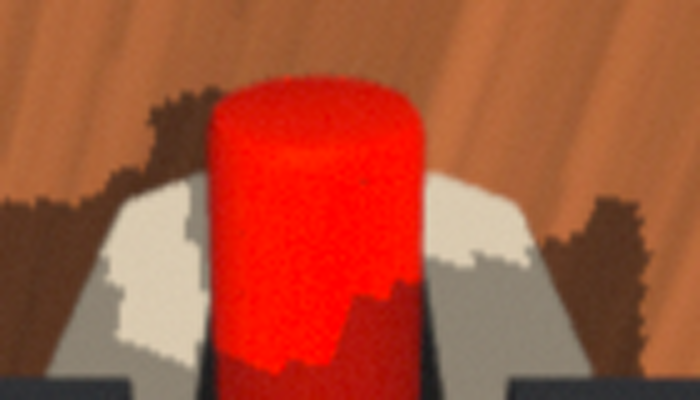

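Request:
carry_out:
  increments:
    - {"linear": [0,0,0.004],"yaw": 0}
    - {"linear": [0,0,0.006],"yaw": 0}

```text
t: 5.52
tool_pos: [0.4971, 0.1954, 0.0762]
orientation: [-1.367, 1.033, -0.988]
force: [-32.4, -10.8, 22.6]
opening: 0.0211
```

```bash
python3 w.py .25;python3 - <<'E'
from h import *
p,R,s=tool();print(R[:,1])
E
```

```text
5.525 F(grinder) [-34.0799  -1.5928  22.6268] op 0.021093355750525983 th 3.991057262042601 r 0.06648009255725608 y 0.21278377227650497
[-0.0002 -0.0018  0.0189]
[-0.0002  0.0022  0.032 ]
[-0.0002  0.0029  0.0457]
[-0.0002  0.0002  0.0591]
[-0.0002 -0.0058  0.0714]
[-0.0002 -0.0147  0.0819]
[-0.045  -0.0148 -0.9989]
```

Request:
carry_out:
  increments:
    - {"linear": [0,0,0],"yaw": 0}
    - {"linear": [0,0,0],"yaw": 0}
    - {"linear": [0,0,0],"yaw": 0}
    - {"linear": [0,0,0],"yaw": 0}
  gripper: 0.6

```text
t: 6.02
tool_pos: [0.4975, 0.1955, 0.0764]
orientation: [-1.366, 1.033, -0.988]
force: [0.4, 0.3, -0.3]
opening: 0.0544
```

```bash
python3 w.py .25;python3 - <<'E'
from h import *
p,R,s=tool();print(R[:,1]);c=cam('wrist')
im=robot.read_camera('wrist');cv2.imwrite('pics/w4.png',im)
[print(b) for b in blobs(im,(0,180,90),(4,255,255))]
c=np.array(c,dtype=object);np.save('w4.npy',c)
E
```

```text
6.025 F(grinder) [ 0.4396  0.2169 -0.3195] op 0.054418370014186666 th 3.99361246455263 r 0.06598780269147622 y 0.21275367430804923
[-0.0002 -0.0015  0.0186]
[-0.0003  0.0026  0.0317]
[-0.0003  0.0032  0.0454]
[-0.0003  0.0004  0.0588]
[-0.0002 -0.0055  0.0711]
[-0.0002 -0.0144  0.0816]
[-0.0441 -0.0146 -0.9989]
(array([251. , 249.3]), [229, 205, 45, 89, 3602])
(array([251.2, 335.1]), [233, 324, 38, 26, 856])
```

View pics/w4.png

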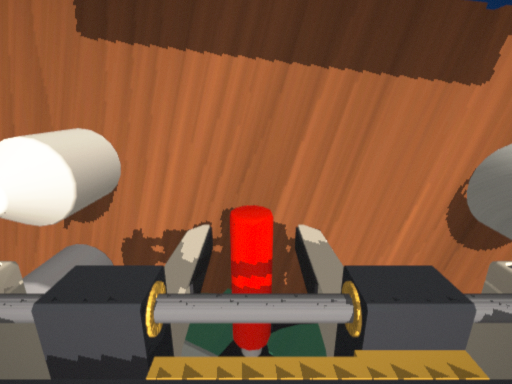

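```bash
python3 - <<'E'
from h import *
for X in (W(-.05,.2,.2),W(-.03,-.06,.28)): print(plan(X,G[:,0]))
E
```

```text
(array([ 0.0133, -0.2406, -0.0087]), np.float64(2.5901337723960368e-05))
(array([ 0.2734, -0.3209,  0.0076]), np.float64(2.5901337723960368e-05))
```

Request:
carry_out:
  increments:
    - {"linear": [0,-0.06,0],"yaw": 0}
    - {"linear": [0,-0.12,0],"yaw": 0}
    - {"linear": [0.01,-0.18,0],"yaw": 0}
    - {"linear": [0.03,-0.22,0],"yaw": 0}
    - {"linear": [0.08,-0.25,0],"yaw": 0}

```text
t: 6.7
tool_pos: [0.5307, 0.1229, 0.329]
orientation: [-1.364, 1.028, -0.987]
force: [0.9, 0.4, 0.3]
opening: 0.0559
```

Request:
carry_out:
  increments:
    - {"linear": [0.06,-0.02,0],"yaw": 0}
    - {"linear": [0.12,-0.04,0],"yaw": 0}
    - {"linear": [0.17,-0.06,0],"yaw": 0}
    - {"linear": [0.19,-0.07,0],"yaw": 0}
    - {"linear": [0.19,-0.07,0],"yaw": 0}

```text
t: 7.32
tool_pos: [0.5861, -0.0604, 0.3999]
orientation: [-1.363, 1.029, -0.99]
force: [-0.9, 0.1, 0.1]
opening: 0.0556
```

```bash
python3 - <<'E'
from h import *
p,R,s=tool();print(G.T@(p-DC),s['t'],s['q'],s['dq']);c=cam('wrist')
im=robot.read_camera('wrist');cv2.imwrite('pics/w5.png',im)
cv2.imwrite('pics/w5b.png',cv2.resize(im,None,fx=1.5,fy=1.5))
c=np.array(c,dtype=object);np.save('w5.npy',c)
cv2.imwrite('pics/scene5.png',robot.read_camera('scene'))
cv2.imwrite('pics/side5.png',robot.read_camera('side'))
E
```

```text
[-0.0365 -0.0576  0.2828] 7.325 [-0.1767  0.1384  1.1678 -0.0217  1.8722 -0.4573] [ 0.0416 -0.0127  0.0443  0.014  -0.0046  0.0183]
```

View pics/w5b.png

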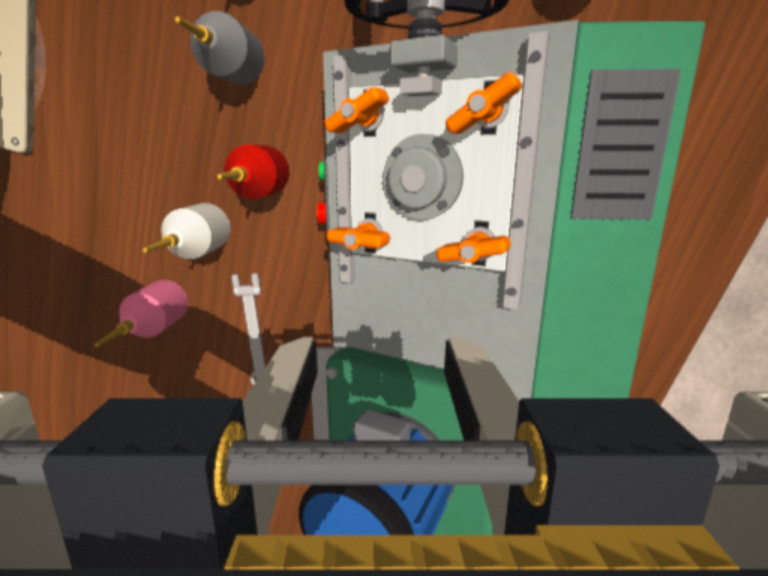

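View pics/side5.png

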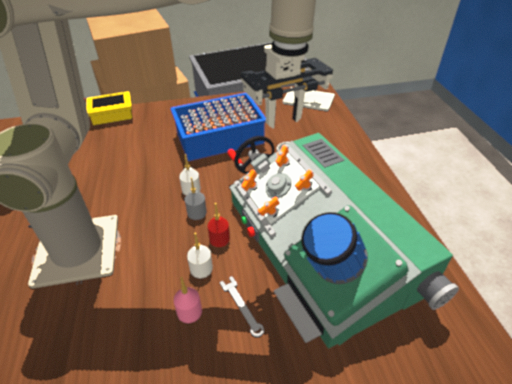

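```bash
cat > nuts.py <<'E'
from h import *
U=np.array([np.cos(np.radians(25)),0,np.sin(np.radians(25))]);NN=np.array([-U[2],0,U[0]])
def nutmeas(img,c,h=.045):
    im=cv2.imread(img);m=cv2.inRange(cv2.cvtColor(im,cv2.COLOR_BGR2HSV),(6,170,60),(18,255,255))
    n,l,st,ce=cv2.connectedComponentsWithStats(m);out=[]
    for i in range(1,n):
        if st[i][4]<150 or ce[i][1]>250: continue
        ys,xs=np.nonzero(l==i)
        nw=G@NN
        Q=np.array([G.T@(onplane(c,u,v,DC+h*nw,nw)-DC) for u,v in zip(xs,ys)])
        q=np.c_[Q@U,Q[:,1]]
        (cx,cy),(w,hh),a=cv2.minAreaRect((q*1000).astype(np.float32))
        if w<hh: w,hh=hh,w; a+=90
        d=np.linalg.eigh(np.cov((q-q.mean(0)).T))[1][:,1]
        phi=np.arctan2(d[1],d[0]); phi=(phi+np.pi/2)%np.pi-np.pi/2
        out.append((ce[i].round(1),'centre mm',np.round((cx,cy),1),'size',np.round((w,hh),1),'rect',round(((a+90)%180)-90,1),'pca deg',round(np.degrees(phi),1)))
    return out
E
python3 - <<'E'
from nuts import *
c=tuple(np.load('w5.npy',allow_pickle=True))
for h in(.045,.05):[print(o) for o in nutmeas('pics/w5.png',c,h)]
E
```

```text
(array([123.1, 105.6]), 'centre mm', array([-432.7,  -54.6]), 'size', array([813.6, 513.7]), 'rect', -7.7, 'pca deg', np.float64(3.6))
(array([335.8,  11.6]), 'centre mm', array([ 66.4, 127.1]), 'size', array([82.4, 17. ]), 'rect', 0.2, 'pca deg', np.float64(4.3))
(array([470. , 115.4]), 'centre mm', array([211.5,  -6. ]), 'size', array([309.9, 105.3]), 'rect', -73.3, 'pca deg', np.float64(-83.9))
(array([257. ,  21.9]), 'centre mm', array([-24.7, 124.7]), 'size', array([36.4, 13.8]), 'rect', -6.6, 'pca deg', np.float64(-5.0))
(array([323.3,  68.9]), 'centre mm', array([61.7, 63. ]), 'size', array([65.2, 27.2]), 'rect', 25.4, 'pca deg', np.float64(33.7))
(array([316.2, 164.8]), 'centre mm', array([ 61.1, -55. ]), 'size', array([67.4, 24.5]), 'rect', 26.1, 'pca deg', np.float64(16.0))
(array([ 42. , 247.9]), 'centre mm', array([-747.8, -340.5]), 'size', array([714.4, 335.4]), 'rect', 28.9, 'pca deg', np.float64(15.3))
(array([123.1, 105.6]), 'centre mm', array([-424.6,  -53.5]), 'size', array([802.5, 506.7]), 'rect', -7.7, 'pca deg', np.float64(3.6))
(array([335.8,  11.6]), 'centre mm', array([ 67.7, 125.8]), 'size', array([81.3, 16.8]), 'rect', 0.2, 'pca deg', np.float64(4.3))
(array([470. , 115.4]), 'centre mm', array([210.8,  -5.5]), 'size', array([305.6, 103.9]), 'rect', -73.3, 'pca deg', np.float64(-83.9))
(array([257. ,  21.9]), 'centre mm', array([-22.2, 123.4]), 'size', array([35.9, 13.6]), 'rect', -6.6, 'pca deg', np.float64(-5.0))
(array([323.3,  68.9]), 'centre mm', array([63.1, 62.5]), 'size', array([64.3, 26.8]), 'rect', 25.4, 'pca deg', np.float64(33.7))
(array([316.2, 164.8]), 'centre mm', array([ 62.5, -53.9]), 'size', array([66.5, 24.2]), 'rect', 26.1, 'pca deg', np.float64(16.0))
(array([ 42. , 247.9]), 'centre mm', array([-735.4, -335.4]), 'size', array([704.6, 330.8]), 'rect', 28.9, 'pca deg', np.float64(15.3))
```

```bash
sed -i 's/(6,170,60),(18,255,255)/(6,215,150),(16,255,255)/; s/<150 or/<60 or/' nuts.py; python3 - <<'E'
from nuts import *
c=tuple(np.load('w5.npy',allow_pickle=True))
for h in(.045,):[print(o) for o in nutmeas('pics/w5.png',c,h)]
crop(cv2.imread('pics/w5.png'),210,40,350,185,5,'pics/w5c.png')
E
```

```text
(array([322.7,  68.7]), 'centre mm', array([61.7, 62.9]), 'size', array([64.1, 26.1]), 'rect', 25.5, 'pca deg', np.float64(32.7))
(array([236.9,  72.4]), 'centre mm', array([-60. ,  65.9]), 'size', array([71. , 21.1]), 'rect', 16.2, 'pca deg', np.float64(23.7))
(array([239.3, 156.9]), 'centre mm', array([-59.6, -54.7]), 'size', array([72.4, 23.6]), 'rect', 8.8, 'pca deg', np.float64(3.4))
(array([315.8, 164.6]), 'centre mm', array([ 60.9, -55.2]), 'size', array([66.3, 23.4]), 'rect', 25.1, 'pca deg', np.float64(16.0))
```

View pics/w5c.png

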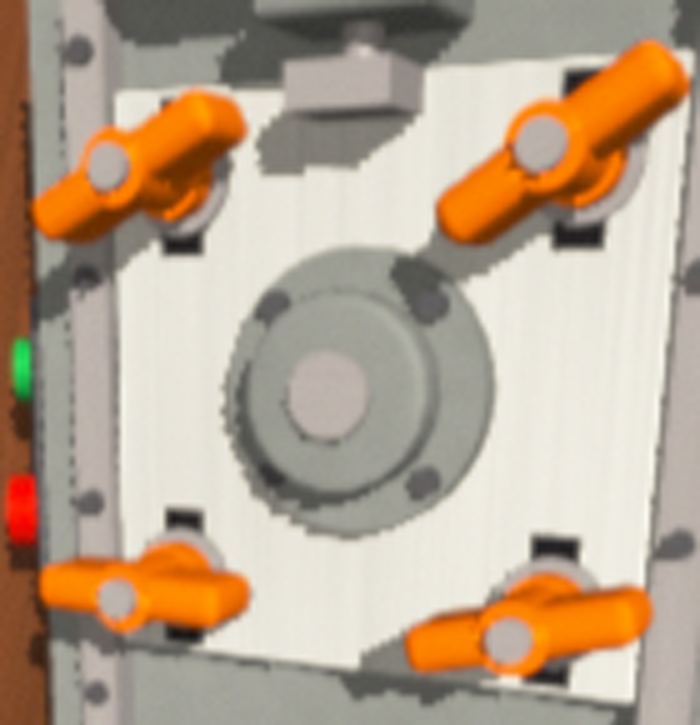

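```bash
python3 - <<'E'
from nuts import *
im=cv2.imread('pics/w5.png')
t=[]
for (x,y) in[(213,52),(296,42),(213,135),(288,143)]:
    t.append(cv2.resize(im[y:y+44,x:x+56],None,fx=7,fy=7,interpolation=cv2.INTER_CUBIC))
a=np.vstack([np.hstack(t[:2]),np.hstack(t[2:])])
a=cv2.convertScaleAbs(a,alpha=1.0)
cv2.imwrite('pics/w5d.png',a);print(a.shape)
E
```

```text
(616, 784, 3)
```

View pics/w5d.png

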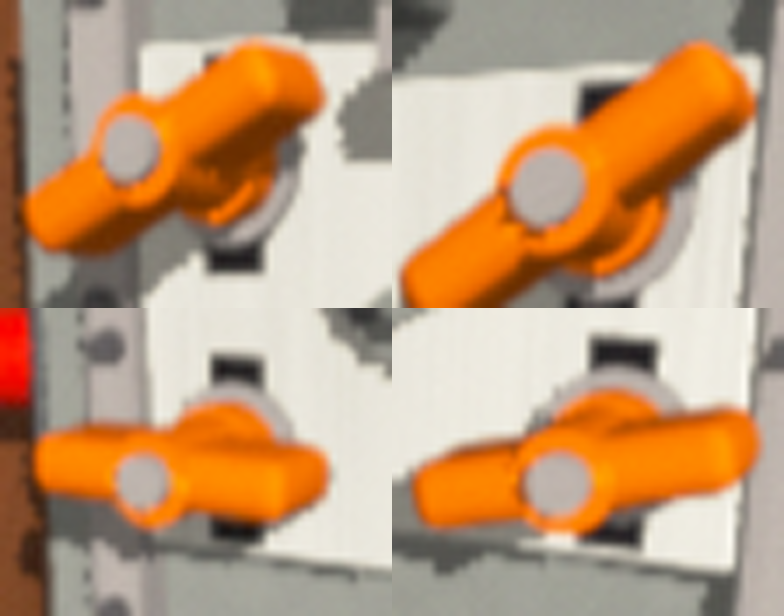

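```bash
python3 - <<'E'
from nuts import *
c=tuple(np.load('w5.npy',allow_pickle=True)); nw=G@NN
def q(u,v,h): 
    X=G.T@(onplane(c,u,v,DC+h*nw,nw)-DC); return np.array([X@U,X[1]])*1000
D=dict(LL=(213,52,[(40,215),(255,65),(130,150)]),HL=(296,42,[(23,275),(308,70),(155,187)]),LR=(213,135,[(45,147),(285,182),(142,172)]),HR=(288,143,[(33,187),(348,142),(165,174)]))
for k,(ox,oy,P) in D.items():
    Q=[q(ox+a/7-.5,oy+b/7-.5,.052) for a,b in P]; d=Q[1]-Q[0]
    print(k,*Q[:2],'len',np.linalg.norm(d),'phi',np.degrees(np.arctan2(d[1],d[0])),'mid',(Q[0]+Q[1])/2,'stud@.054',q(ox+P[2][0]/7-.5,oy+P[2][1]/7-.5,.054))
E
```

```text
LL [-84.9984  53.5699] [-34.6467  78.937 ] len 56.38067086710743 phi 26.73881977253315 mid [-59.8225  66.2534] stud@.054 [-61.7326  64.8636]
HL [36.171 52.012] [83.294  81.9816] len 55.8457918641504 phi 32.45586941928465 mid [59.7325 66.9968] stud@.054 [59.6717 65.243 ]
LR [-88.4154 -53.273 ] [-28.0572 -55.4493] len 60.397336192610744 phi -2.0650092384584564 mid [-58.2363 -54.3611] stud@.054 [-61.9589 -56.1162]
HR [ 32.6931 -61.884 ] [ 92.3914 -46.928 ] len 61.54317514853275 phi 14.064611175135122 mid [ 62.5422 -54.406 ] stud@.054 [ 59.5475 -55.9808]
```

```bash
cat >> nuts.py <<'E'
SITE=dict(LL=(-60.3,64.3),HL=(60.,64.3),LR=(-60.3,-56.2),HR=(60.,-56.2))
def site(k,up=0):
    a,y=np.array(SITE[k])/1000
    return DC+G@(a*U+np.array([0,y,0])+.045*NN)+[0,0,-.011+up]
def barz(phi,flip):
    """jaw direction for bar angle phi(deg) ; tool x along bar (flip: opposite)"""
    f=np.radians(phi);x=np.array([np.cos(f)*U[0],np.sin(f),0]);x/=np.linalg.norm(x)
    if flip: x=-x
    y=np.array([0,0,-1.]); return G@np.cross(x,y)
def go(k,phi,flip,up):
    d,y=plan(site(k,up),barz(phi,flip)); return d.round(4),round(float(y),3)
E
python3 - <<'E'
from nuts import *
p,R,s=tool();print(s['t'],s['q'][5],go('HR',14,True,.09),go('HR',14,True,.01),site('HR',.01),site('LL',.01))
E
```

```text
7.475 -0.4568184419680823 (array([0.0014, 0.1331, 0.0778]), 1.306) (array([0.0013, 0.2131, 0.0813]), 1.306) [ 0.6549 -0.0396  0.1822] [0.5173 0.0469 0.1314]
```

Request:
carry_out:
  increments:
    - {"linear": [0,0.02,0.02],"yaw": 0.18}
    - {"linear": [0,0.04,0.04],"yaw": 0.36}
    - {"linear": [0,0.06,0.06],"yaw": 0.54}
    - {"linear": [0,0.08,0.078],"yaw": 0.72}
    - {"linear": [0.001,0.09,0.078],"yaw": 0.9}
  gripper: 0.38
  newtons: 50

```text
t: 8.1
tool_pos: [0.6564, -0.0361, 0.3022]
orientation: [-0.896, 1.675, -1.657]
force: [0.2, 0.2, 0.5]
opening: 0.0352
```

```bash
python3 - <<'E'
from nuts import *
p,R,s=tool();print(s['t'],s['opening'],s['q'][5],R[:,1],go('HR',14,True,.05),go('HR',14,True,.01))
E
```

```text
8.1 0.035207223449320466 0.49977164763025167 [-0.0456 -0.0125 -0.9989] (array([0.0008, 0.08  , 0.0032]), 0.403) (array([-0.0007,  0.12  ,  0.0044]), 0.403)
```

Request:
carry_out:
  increments:
    - {"linear": [0.001,0.02,0.002],"yaw": 0.18}
    - {"linear": [0.001,0.04,0.003],"yaw": 0.36}
    - {"linear": [0.001,0.06,0.003],"yaw": 0.4}
    - {"linear": [0.001,0.07,0.003],"yaw": 0.4}
    - {"linear": [0.001,0.07,0.003],"yaw": 0.4}

```text
t: 8.72
tool_pos: [0.6543, -0.0386, 0.2313]
orientation: [-0.591, 1.931, -1.928]
force: [-0.2, 0.7, 0.2]
opening: 0.0349
```

```bash
cat > look.py <<'E'
from nuts import *
import sys
p,R,s=tool();print(s['t'],'F',G.T@s['force'],'op',s['opening'],'q6',s['q'][5]);c=cam('wrist')
im=robot.read_camera('wrist');np.save(f'{sys.argv[1]}.npy',np.array(c,dtype=object))
k=sys.argv[2]; st=site(k,0.011)
print('site px',proj(c,np.array([st,st+G@NN*.009])))
cv2.imwrite(f'pics/{sys.argv[1]}.png',im)
print(go(k,float(sys.argv[3]),sys.argv[4]=='1',float(sys.argv[5])))
E
python3 look.py w6 HR 14 1 .01
```

```text
8.725 F [0.0374 0.7582 0.2466] op 0.03494596493607754 q6 0.8958005308542263
site px [[256.0531 211.0321]
 [254.6517 219.7682]]
(array([-0.0019,  0.0501,  0.0013]), 0.005)
```

View pics/w6.png

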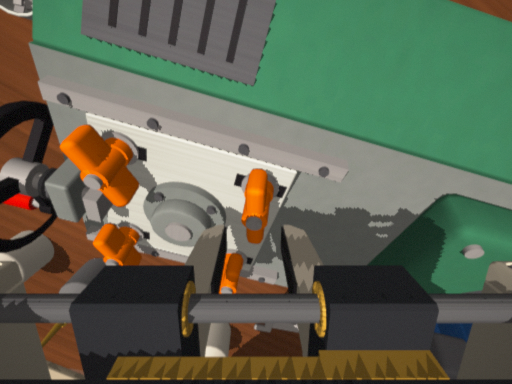

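```bash
cat > ends.py <<'E'
from nuts import *
def phi(npy,a,b,h=.052):
    c=tuple(np.load(npy,allow_pickle=True)); nw=G@NN
    Q=[]
    for u,v in(a,b):
        X=G.T@(onplane(c,u,v,DC+h*nw,nw)-DC); Q.append(np.array([X@U,X[1]])*1000)
    d=Q[1]-Q[0]; print(Q,np.linalg.norm(d),np.degrees(np.arctan2(d[1],d[0])))
E
python3 - <<'E'
from ends import *
crop(cv2.imread('pics/w6.png'),215,160,300,250,7,'pics/w6c.png')
E
```

```text
(no output)
```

View pics/w6c.png

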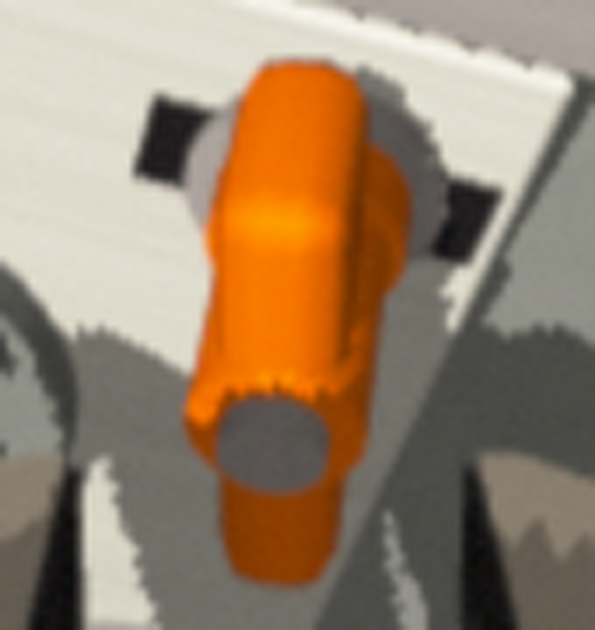

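Request:
carry_out:
  increments:
    - {"linear": [-0.002,0.025,0.001],"yaw": 0}
    - {"linear": [-0.002,0.048,0.001],"yaw": 0}
    - {"linear": [-0.002,0.05,0.001],"yaw": 0}

```text
t: 9.15
tool_pos: [0.654, -0.039, 0.1813]
orientation: [-0.592, 1.931, -1.928]
force: [-0.1, -0.3, -0.3]
opening: 0.0352
```

Request:
carry_out:
  increments:
    - {"linear": [0,0,0],"yaw": 0}
    - {"linear": [0,0,0],"yaw": 0}
    - {"linear": [0,0,0],"yaw": 0}
  gripper: 0

```text
t: 9.52
tool_pos: [0.6549, -0.0393, 0.1829]
orientation: [-0.589, 1.929, -1.929]
force: [0.5, 0.7, 2.5]
opening: 0.0144
```

```bash
cat > st.py <<'E'
from nuts import *
import sys
p,R,s=tool();x=G.T@R[:,0]
ps=np.arctan2(x[1],x[0]); ph=np.degrees(np.arctan2(np.sin(ps)*U[0],np.cos(ps)))
print(s['t'],'F',G.T@s['force'],'M',G.T@s['wrist_torque'],'op',s['opening'],'q6',s['q'][5],'psi',np.degrees(ps),'phi',ph,(ph+90)%180-90)
if len(sys.argv)>1: print(go(sys.argv[1],(ph+90)%180-90,abs(ph)>90,float(sys.argv[2])))
E
python3 st.py HR .01
```

```text
9.525 F [0.6679 0.5021 2.5441] M [-0.6756 -0.0915 -0.1775] op 0.014375313139904046 q6 0.8965094292710111 psi -164.29069663216526 phi -165.6992671536312 14.300732846368788
(array([0.0002, 0.0006, 0.0002]), -0.0)
```

Request:
carry_out:
  increments:
    - {"linear": [0,0,0],"yaw": 0.17}
    - {"linear": [0,0,0],"yaw": 0.34}
    - {"linear": [0,0,0],"yaw": 0.51}
    - {"linear": [0,0,0],"yaw": 0.68}
    - {"linear": [0,0,0],"yaw": 0.82}

```text
t: 10.15
tool_pos: [0.6536, -0.0383, 0.1846]
orientation: [-0.238, -2.035, 2.072]
force: [-12.6, 1.2, 14.0]
opening: 0.0157
```

```bash
python3 st.py HR .01
```

```text
10.15 F [-11.8128   4.6124  13.9972] M [2.0997 2.0962 0.5512] op 0.015701939947642223 q6 1.7208465461650173 psi 148.45235043586428 phi 150.9074125035873 -29.092587496412705
(array([-0.0017,  0.0023,  0.0009]), 0.0)
```

Request:
carry_out:
  increments:
    - {"linear": [0,0.001,0],"yaw": 0.1}
    - {"linear": [0,0.001,0],"yaw": 0.1}

```text
t: 10.4
tool_pos: [0.6531, -0.0379, 0.1851]
orientation: [-0.334, -1.977, 2.016]
force: [-6.9, 0.4, 6.4]
opening: 0.0166
```

Request:
carry_out:
  increments:
    - {"linear": [0,0,0],"yaw": 0}
    - {"linear": [0,0,0],"yaw": 0}
  gripper: 0.38

```text
t: 10.65
tool_pos: [0.6535, -0.0379, 0.1855]
orientation: [-0.335, -1.978, 2.017]
force: [0.7, 1.0, 0.2]
opening: 0.0315
```

```bash
python3 st.py HR .06; python3 - <<'E'
from nuts import *
print(tool()[1][:,1], go('LL',27,True,.12),go('LL',27,False,.12),go('LL',27,True,.013))
E
```

```text
10.65 F [0.9548 0.7753 0.1667] M [ 0.0162  0.0367 -0.0466] op 0.03153296549535522 q6 1.8213924889065556 psi 142.69191543549599 phi 145.37012477410434 -34.62987522589566
(array([-0.    , -0.0467,  0.0023]), -0.0)
[-0.0474 -0.0105 -0.9988] (array([ 0.16  , -0.0503, -0.0273]), -1.162) (array([ 0.16  , -0.0503, -0.0273]), 1.979) (array([ 0.1557,  0.0566, -0.0302]), -1.162)
```

Request:
carry_out:
  increments:
    - {"linear": [0,-0.04,0],"yaw": 0}
    - {"linear": [0.02,-0.07,0],"yaw": -0.18}
    - {"linear": [0.06,-0.07,-0.01],"yaw": -0.36}
    - {"linear": [0.11,-0.06,-0.02],"yaw": -0.54}
    - {"linear": [0.15,-0.05,-0.027],"yaw": -0.72}

```text
t: 11.28
tool_pos: [0.5252, 0.0438, 0.2408]
orientation: [-0.412, 2.048, -2.052]
force: [0.5, 0.1, 0.6]
opening: 0.0354
```

```bash
python3 - <<'E'
from nuts import *
p,R,s=tool();print(s['q'][5], go('LL',27,True,.055))
E
```

```text
1.2143544099499788 (array([ 0.0034,  0.0646, -0.0052]), -0.436)
```

Request:
carry_out:
  increments:
    - {"linear": [0.003,0.02,-0.005],"yaw": -0.18}
    - {"linear": [0.003,0.04,-0.005],"yaw": -0.36}
    - {"linear": [0.003,0.055,-0.005],"yaw": -0.43}
    - {"linear": [0.003,0.055,-0.005],"yaw": -0.436}

```text
t: 11.78
tool_pos: [0.5173, 0.0469, 0.1847]
orientation: [-0.783, 1.784, -1.766]
force: [1.0, -0.1, 0.2]
opening: 0.0352
```

```bash
python3 look.py w7 LL 27 1 .013; python3 - <<'E'
from ends import *
im=cv2.imread('pics/w7.png');cv2.imwrite('pics/w7c.png',np.hstack([cv2.resize(im[130:290,160:350],None,fx=4,fy=4)]))
E
```

```text
11.775 F [ 0.9803 -0.3594  0.2197] op 0.035234546028911067 q6 0.7852469419421395
site px [[255.5629 209.203 ]
 [252.9728 217.264 ]]
(array([-0.0016,  0.0514,  0.0009]), -0.001)
```

View pics/w7.png

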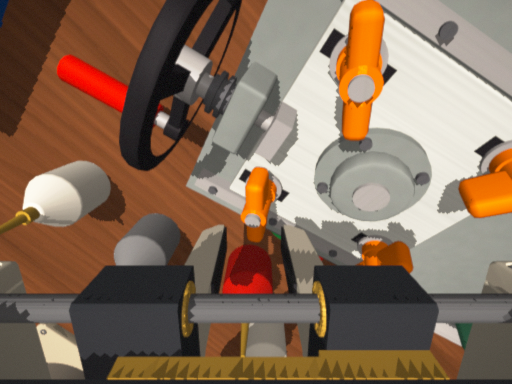

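View pics/w7c.png

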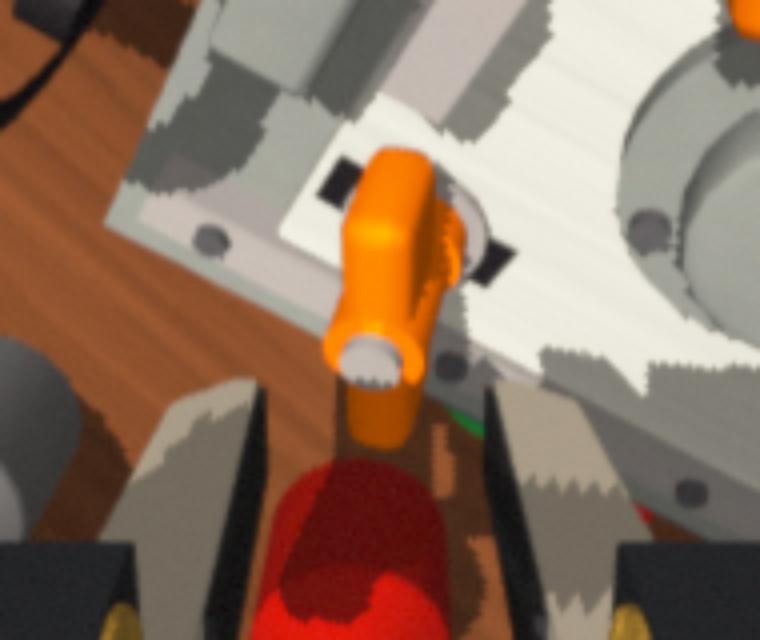

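Request:
carry_out:
  increments:
    - {"linear": [-0.001,0.025,0.001],"yaw": 0}
    - {"linear": [-0.002,0.048,0.001],"yaw": 0}
    - {"linear": [-0.002,0.05,0.001],"yaw": 0}

```text
t: 12.2
tool_pos: [0.517, 0.0471, 0.135]
orientation: [-0.781, 1.786, -1.767]
force: [-0.1, 0.3, -0.4]
opening: 0.0352
```

Request:
carry_out:
  increments:
    - {"linear": [0,0,0],"yaw": 0}
    - {"linear": [0,0,0],"yaw": 0}
    - {"linear": [0,0,0],"yaw": 0}
  gripper: 0

```text
t: 12.58
tool_pos: [0.5179, 0.0471, 0.1363]
orientation: [-0.779, 1.784, -1.768]
force: [-1.2, 0.1, 2.8]
opening: 0.0155
```

```bash
python3 st.py LL .013
```

```text
12.575 F [-1.0988  0.4431  2.7884] M [-0.2717 -0.0157 -0.1285] op 0.015466750747150872 q6 0.7888750021668655 psi -150.79200039962163 phi -153.12937948623588 26.870620513764123
(array([ 0.0005,  0.0019, -0.0002]), -0.0)
```

Request:
carry_out:
  increments:
    - {"linear": [0,0,0],"yaw": 0.17}
    - {"linear": [0,0,0],"yaw": 0.34}
    - {"linear": [0,0,0],"yaw": 0.51}

```text
t: 12.95
tool_pos: [0.5173, 0.0471, 0.1367]
orientation: [-0.335, 2.095, -2.103]
force: [-6.0, 1.9, 2.6]
opening: 0.0133
```

```bash
python3 st.py LL .013
```

```text
12.95 F [-5.2797  3.441   2.6208] M [0.7299 0.6581 0.1626] op 0.01329883790678065 q6 1.3044028265796686 psi 179.6434555607423 phi 179.6768602532952 -0.32313974670478274
(array([-0.    ,  0.0024,  0.0002]), -0.0)
```

Request:
carry_out:
  increments:
    - {"linear": [0,0,0],"yaw": 0.15}
    - {"linear": [0,0,0],"yaw": 0.3}
    - {"linear": [0,0,0],"yaw": 0.37}
    - {"linear": [0,0,0],"yaw": 0.37}

```text
t: 13.45
tool_pos: [0.5167, 0.0474, 0.1374]
orientation: [-0.058, -2.132, 2.158]
force: [-6.6, -0.9, 5.2]
opening: 0.0146
```

```bash
python3 st.py LL .013
```

```text
13.45 F [-6.578   0.9015  5.2098] M [1.0136 0.9106 0.4034] op 0.014551113172930992 q6 1.675110522611925 psi 158.38218365546038 phi 160.24380890665162 -19.756191093348377
(array([-0.0008,  0.003 ,  0.0004]), -0.0)
```

Request:
carry_out:
  increments:
    - {"linear": [0,0,0],"yaw": 0.03}
    - {"linear": [0,0,0],"yaw": 0.03}
  gripper: 0.38

```text
t: 13.7
tool_pos: [0.517, 0.0474, 0.1378]
orientation: [-0.091, -2.116, 2.143]
force: [-0.9, 0.5, -0.2]
opening: 0.0302
```

```bash
python3 st.py LL .06;  python3 - <<'E'
from nuts import *
print(tool()[1][:,1], go('LR',-2,True,.06),go('LR',-2,True,.11))
E
```

```text
13.7 F [-0.7015  0.6974 -0.1648] M [ 0.0264  0.1211 -0.0208] op 0.030200895742436614 q6 1.7056890397229834 psi 156.62833961678325 phi 158.6115944976461 -21.38840550235389
(array([ 0.0017, -0.0436,  0.0012]), 0.0)
[-0.0488 -0.0096 -0.9988] (array([-0.0461, -0.0441,  0.1118]), -0.369) (array([-0.0437, -0.094 ,  0.1126]), -0.369)
```

Request:
carry_out:
  increments:
    - {"linear": [0,-0.045,0],"yaw": 0}
    - {"linear": [-0.01,-0.07,0.03],"yaw": -0.15}
    - {"linear": [-0.03,-0.07,0.07],"yaw": -0.3}
    - {"linear": [-0.045,-0.06,0.11],"yaw": -0.37}
    - {"linear": [-0.046,-0.045,0.112],"yaw": -0.37}

```text
t: 14.32
tool_pos: [0.5507, -0.0719, 0.1825]
orientation: [-0.3, 2.113, -2.123]
force: [-0.4, 0.6, 0.2]
opening: 0.0351
```

Request:
carry_out:
  increments:
    - {"linear": [0,0,0],"yaw": 0}

```text
t: 14.45
tool_pos: [0.5495, -0.0714, 0.1806]
orientation: [-0.302, 2.117, -2.124]
force: [-0.6, 1.0, 0.3]
opening: 0.0353
```

```bash
python3 look.py w8 LR -2 1 .01; python3 - <<'E'
from ends import *
im=cv2.imread('pics/w8.png');cv2.imwrite('pics/w8c.png',np.hstack([cv2.resize(im[130:290,160:350],None,fx=4,fy=4)]))
E
```

```text
14.45 F [-0.2682  1.101   0.3038] op 0.0352833898898976 q6 1.1314291008081863
site px [[250.9479 209.5167]
 [251.0644 218.4182]]
(array([-0.0028,  0.0502, -0.0022]), -0.002)
```

View pics/w8.png

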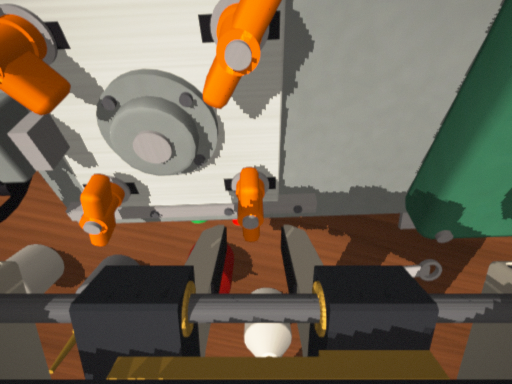

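View pics/w8c.png

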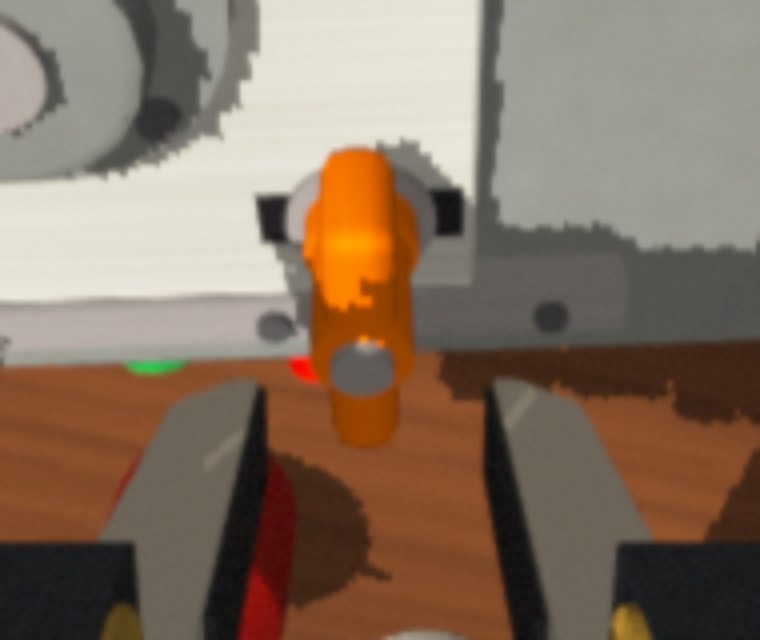

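Request:
carry_out:
  increments:
    - {"linear": [-0.002,0.025,-0.002],"yaw": 0}
    - {"linear": [-0.003,0.048,-0.002],"yaw": 0}
    - {"linear": [-0.003,0.05,-0.002],"yaw": 0}

```text
t: 14.88
tool_pos: [0.549, -0.0679, 0.1303]
orientation: [-0.305, 2.116, -2.123]
force: [0.2, 0.4, -0.3]
opening: 0.0357
```

Request:
carry_out:
  increments:
    - {"linear": [0,0,0],"yaw": 0}
    - {"linear": [0,0,0],"yaw": 0}
    - {"linear": [0,0,0],"yaw": 0}
  gripper: 0

```text
t: 15.25
tool_pos: [0.5498, -0.0683, 0.1316]
orientation: [-0.303, 2.114, -2.123]
force: [1.4, -2.6, 3.5]
opening: 0.0136
```

```bash
python3 st.py LR .01
```

```text
15.25 F [ 0.6485 -2.8602  3.496 ] M [-0.1224  0.1879  0.2127] op 0.013640716000875804 q6 1.1374327569885254 psi 177.73486470474464 phi 177.94689924684846 -2.0531007531515115
(array([0.0001, 0.0002, 0.0008]), -0.0)
```

Request:
carry_out:
  increments:
    - {"linear": [0,0,0],"yaw": 0.17}
    - {"linear": [0,0,0],"yaw": 0.34}
    - {"linear": [0,0,0],"yaw": 0.51}
    - {"linear": [0,0,0],"yaw": 0.68}
    - {"linear": [0,0,0],"yaw": 0.85}

```text
t: 15.88
tool_pos: [0.5489, -0.0667, 0.1334]
orientation: [-0.548, -1.828, 1.872]
force: [-13.3, 7.3, 17.1]
opening: 0.0179
```

```bash
python3 st.py LR .01
```

```text
15.875 F [-10.8468  10.675   17.0513] M [2.8982 1.4784 0.4685] op 0.017871793540987908 q6 1.992462163215877 psi 128.7180303875984 phi 131.4941296814653 -48.505870318534704
(array([-0.0023,  0.0019,  0.0013]), -0.0)
```

Request:
carry_out:
  increments:
    - {"linear": [0,0,0],"yaw": 0.05}
    - {"linear": [0,0,0],"yaw": 0.05}
    - {"linear": [0,0,0],"yaw": 0.05}
  gripper: 0.42

```text
t: 16.25
tool_pos: [0.549, -0.0668, 0.1335]
orientation: [-0.588, -1.797, 1.842]
force: [0.2, 0.1, 0.1]
opening: 0.0383
```

```bash
python3 st.py LR .06;  python3 - <<'E'
from nuts import *
print(tool()[1][:,1], go('HL',32,True,.06),go('HL',32,True,.12))
E
```

```text
16.25 F [0.2636 0.0158 0.0511] M [ 0.0765  0.1344 -0.0079] op 0.03831216251476017 q6 2.041070709901443 psi 125.92778114771713 phi 128.6433156118274 -51.356684388172596
(array([-0.0004, -0.0479,  0.0031]), -0.0)
[-0.051  -0.0073 -0.9987] (array([ 0.035 , -0.1034, -0.154 ]), -1.546) (array([ 0.0371, -0.1633, -0.1517]), -1.546)
```

Request:
carry_out:
  increments:
    - {"linear": [0,-0.06,0],"yaw": 0}
    - {"linear": [0,-0.12,-0.01],"yaw": -0.18}
    - {"linear": [0.01,-0.16,-0.05],"yaw": -0.36}
    - {"linear": [0.02,-0.165,-0.1],"yaw": -0.54}
    - {"linear": [0.037,-0.165,-0.15],"yaw": -0.72}

```text
t: 16.88
tool_pos: [0.6226, 0.0759, 0.2953]
orientation: [-0.117, 2.209, -2.222]
force: [0.8, -0.5, -0.0]
opening: 0.039
```

```bash
python3 - <<'E'
from nuts import *
print(go('HL',32,True,.06))
E
```

```text
(array([-0.0027,  0.063 , -0.0008]), -0.82)
```

Request:
carry_out:
  increments:
    - {"linear": [-0.002,0.01,0],"yaw": -0.18}
    - {"linear": [-0.003,0.03,-0.001],"yaw": -0.36}
    - {"linear": [-0.003,0.05,-0.001],"yaw": -0.54}
    - {"linear": [-0.003,0.062,-0.001],"yaw": -0.72}
    - {"linear": [-0.003,0.062,-0.001],"yaw": -0.82}

```text
t: 17.5
tool_pos: [0.6217, 0.0765, 0.2313]
orientation: [-0.854, 1.725, -1.696]
force: [0.2, -0.2, 0.5]
opening: 0.0391
```

Request:
carry_out:
  increments:
    - {"linear": [0,0,0],"yaw": 0}

```text
t: 17.62
tool_pos: [0.6217, 0.0764, 0.2311]
orientation: [-0.855, 1.724, -1.696]
force: [-0.8, -0.4, 0.8]
opening: 0.0391
```

```bash
python3 look.py w9 HL 32 1 .01; python3 - <<'E'
from ends import *
im=cv2.imread('pics/w9.png');cv2.imwrite('pics/w9c.png',np.hstack([cv2.resize(im[130:290,160:350],None,fx=4,fy=4)]))
E
```

```text
17.625 F [-0.869  -0.1787  0.7819] op 0.039135759264008335 q6 0.7317447852731199
site px [[256.3036 211.3003]
 [253.1966 219.3144]]
(array([-0.0023,  0.0485,  0.0022]), 0.004)
```

View pics/w9c.png

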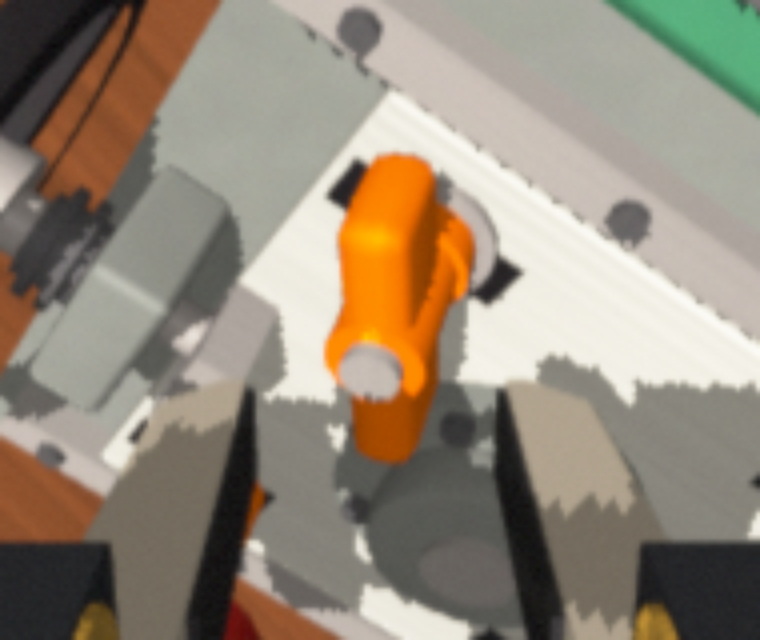

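Request:
carry_out:
  increments:
    - {"linear": [-0.001,0.025,0.002],"yaw": 0}
    - {"linear": [-0.002,0.046,0.002],"yaw": 0}
    - {"linear": [-0.002,0.048,0.002],"yaw": 0}

```text
t: 18.05
tool_pos: [0.6204, 0.0763, 0.1801]
orientation: [-0.858, 1.729, -1.697]
force: [-0.9, 0.7, 0.8]
opening: 0.039
```

Request:
carry_out:
  increments:
    - {"linear": [0,0,0],"yaw": 0}
    - {"linear": [0,0,0],"yaw": 0}
    - {"linear": [0,0,0],"yaw": 0}
  gripper: 0

```text
t: 18.42
tool_pos: [0.6221, 0.0751, 0.1811]
orientation: [-0.854, 1.725, -1.7]
force: [6.8, -3.8, -3.9]
opening: 0.0178
```

```bash
python3 st.py HL .01
```

```text
18.425 F [ 5.5493 -5.5358 -3.9277] M [-1.5451 -1.08   -0.1346] op 0.017831438940700006 q6 0.7344513487339142 psi -145.26803285024303 phi -147.8586212467333 32.14137875326671
(array([-0.001 , -0.0012, -0.0007]), -0.0)
```

Request:
carry_out:
  increments:
    - {"linear": [0,0,0],"yaw": 0}
    - {"linear": [0,0,0],"yaw": 0.17}
    - {"linear": [0,0,0],"yaw": 0.34}
    - {"linear": [0,0,0],"yaw": 0.51}
    - {"linear": [0,0,0],"yaw": 0.68}

```text
t: 19.05
tool_pos: [0.621, 0.0764, 0.1817]
orientation: [-0.269, 2.141, -2.146]
force: [-6.2, 2.8, -0.3]
opening: 0.0135
```

Request:
carry_out:
  increments:
    - {"linear": [0,0,0],"yaw": 0.15}
    - {"linear": [0,0,0],"yaw": 0.24}
    - {"linear": [0,0,0],"yaw": 0.24}

```text
t: 19.42
tool_pos: [0.6204, 0.077, 0.1821]
orientation: [0.013, -2.163, 2.18]
force: [-5.1, -0.1, 1.9]
opening: 0.0143
```

```bash
python3 st.py HL .01
```

```text
19.425 F [-4.8861  1.32    1.8997] M [1.3358 0.6372 0.4816] op 0.014269225009529794 q6 1.6588410850627828 psi 161.77335476579273 phi 163.3824793655946 -16.617520634405395
(array([-0.0018, -0.0003,  0.0005]), -0.0)
```

Request:
carry_out:
  increments:
    - {"linear": [0,0,0],"yaw": 0}
    - {"linear": [0,0,0],"yaw": 0}
  gripper: 0.42

```text
t: 19.68
tool_pos: [0.6209, 0.0769, 0.1826]
orientation: [0.012, -2.165, 2.182]
force: [-0.5, -0.3, 0.6]
opening: 0.0304
```

Request:
carry_out:
  increments:
    - {"linear": [0,-0.03,0],"yaw": 0}
    - {"linear": [0,-0.06,0],"yaw": -0.18}
    - {"linear": [0,-0.06,0],"yaw": -0.36}
    - {"linear": [0,-0.06,0],"yaw": -0.54}
    - {"linear": [0,-0.06,0],"yaw": -0.72}

```text
t: 20.3
tool_pos: [0.6246, 0.0773, 0.2428]
orientation: [-0.707, 1.854, -1.832]
force: [0.9, -1.0, -0.3]
opening: 0.0392
```

Request:
carry_out:
  increments:
    - {"linear": [0,0,0],"yaw": -0.18}
    - {"linear": [0,0,0],"yaw": -0.36}
    - {"linear": [0,0,0],"yaw": -0.54}
    - {"linear": [0,0,0],"yaw": -0.72}
    - {"linear": [0,0,0],"yaw": -0.9}

```text
t: 20.92
tool_pos: [0.6249, 0.0772, 0.2431]
orientation: [-1.262, 1.23, -1.174]
force: [0.6, 0.2, 0.7]
opening: 0.0389
```

Request:
carry_out:
  increments:
    - {"linear": [0,0,0],"yaw": -0.18}
    - {"linear": [0,0,0],"yaw": -0.36}
    - {"linear": [0,0,0],"yaw": -0.54}
    - {"linear": [0,0,0],"yaw": -0.72}
    - {"linear": [0,0,0],"yaw": -0.9}

```text
t: 21.55
tool_pos: [0.6252, 0.0772, 0.2433]
orientation: [-1.534, 0.543, -0.469]
force: [-0.1, -0.9, 0.0]
opening: 0.0392
```

```bash
python3 look.py w10 HL -16.6 0 .01; python3 st.py; python3 - <<'E'
from nuts import *
cv2.imwrite('pics/scene10.png',robot.read_camera('scene'))
cv2.imwrite('pics/side10.png',robot.read_camera('side'))
crop(cv2.imread('pics/side10.png'),200,110,350,230,5,'pics/side10c.png')
E
```

```text
21.55 F [-0.3438 -0.8178  0.0035] op 0.03921463515516685 q6 -0.8823362470520402
site px [[253.1504 208.8912]
 [249.0172 209.4508]]
(array([ 0.0003,  0.0611, -0.0002]), -0.592)
21.6 F [0.321  0.4232 0.3548] M [-0.061   0.0075  0.0556] op 0.03891392704531295 q6 -0.8915461021655106 psi -52.13497457371417 phi -49.37452906124557 -49.37452906124557
```

View pics/w10.png

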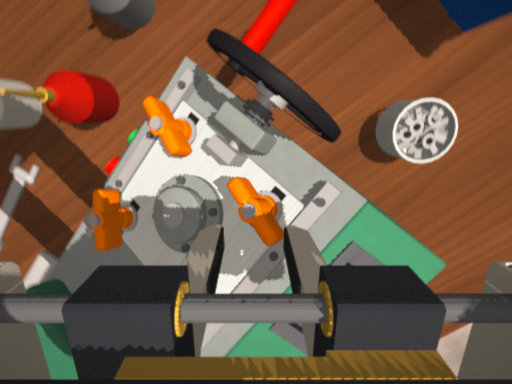

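View pics/side10c.png

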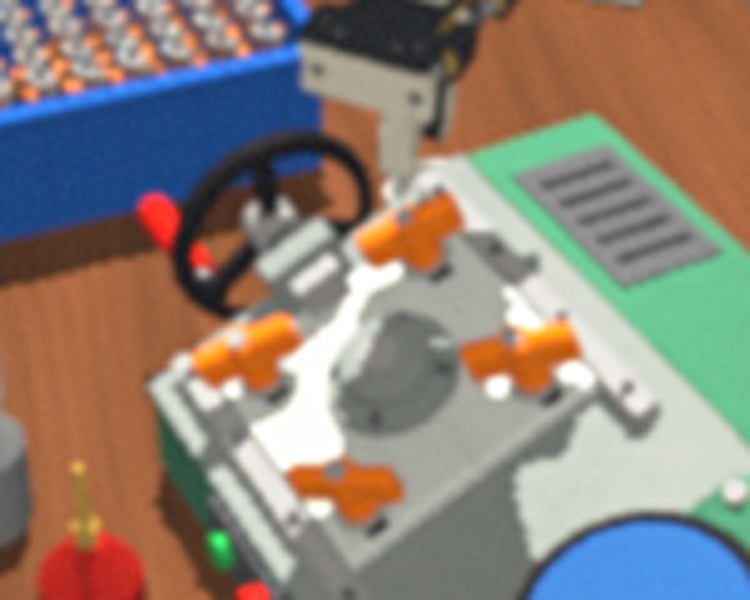

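Request:
carry_out:
  increments:
    - {"linear": [0,0.005,0],"yaw": -0.18}
    - {"linear": [0,0.01,0],"yaw": -0.36}
    - {"linear": [0,0.02,0],"yaw": -0.54}
    - {"linear": [0,0.02,0],"yaw": -0.592}
    - {"linear": [0,0.02,0],"yaw": -0.592}

```text
t: 22.32
tool_pos: [0.6242, 0.077, 0.2233]
orientation: [-1.578, 0.092, -0.011]
force: [0.6, 0.3, -0.7]
opening: 0.039
```

```bash
python3 look.py w11 HL -16.6 0 .01; python3 - <<'E'
from nuts import *
im=cv2.imread('pics/w11.png');cv2.imwrite('pics/w11c.png',cv2.resize(im[130:290,160:350],None,fx=4,fy=4))
E
```

```text
22.325 F [ 0.6324  0.1146 -0.7367] op 0.039009804060062186 q6 -1.4611832418985373
site px [[252.7307 218.2285]
 [250.8538 217.4668]]
(array([ 0.0001,  0.0413, -0.0004]), -0.022)
```

View pics/w11c.png

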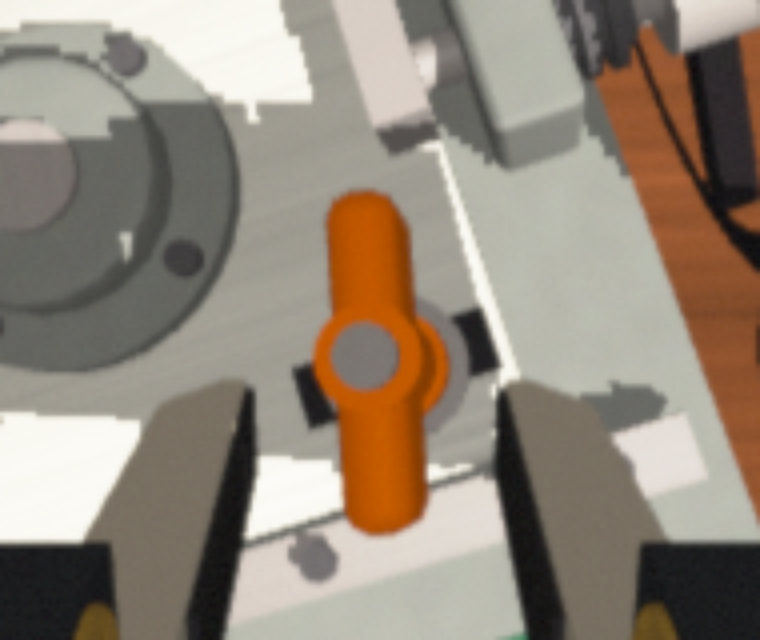

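Request:
carry_out:
  increments:
    - {"linear": [0,0.02,0],"yaw": -0.02}
    - {"linear": [0,0.039,0],"yaw": -0.02}
    - {"linear": [0,0.041,0],"yaw": -0.02}

```text
t: 22.75
tool_pos: [0.6202, 0.0767, 0.1789]
orientation: [-1.579, 0.081, 0.008]
force: [0.2, -0.3, -0.7]
opening: 0.0388
```

Request:
carry_out:
  increments:
    - {"linear": [0,0,0],"yaw": 0}
    - {"linear": [0,0,0],"yaw": 0}
    - {"linear": [0,0,0],"yaw": 0}
    - {"linear": [0,0,0],"yaw": 0}
  gripper: 0

```text
t: 23.25
tool_pos: [0.6206, 0.077, 0.1795]
orientation: [-1.578, 0.079, 0.007]
force: [0.7, 0.3, 0.2]
opening: 0.0154
```

```bash
python3 st.py HL .01
```

```text
23.25 F [0.7108 0.0944 0.2225] M [ 0.7323 -0.3105  0.3126] op 0.015442884021714197 q6 -1.4805468538228177 psi -18.349754444206503 phi -16.73109288158028 -16.73109288158028
(array([ 0.0015, -0.0028, -0.0006]), 0.0)
```

Request:
carry_out:
  increments:
    - {"linear": [0,0,0],"yaw": 0.17}
    - {"linear": [0,0,0],"yaw": 0.34}
    - {"linear": [0,0,0],"yaw": 0.51}
    - {"linear": [0,0,0],"yaw": 0.68}
    - {"linear": [0,0,0],"yaw": 0.8}

```text
t: 23.88
tool_pos: [0.6207, 0.0802, 0.1816]
orientation: [-1.491, 0.704, -0.626]
force: [-5.1, 10.8, 12.0]
opening: 0.0199
```

```bash
python3 st.py HL .01
```

```text
23.875 F [-1.9479 11.7518 12.0474] M [ 2.9376 -0.2217  0.4202] op 0.019944066525657576 q6 -0.676251055902497 psi -64.3529065197026 phi -62.0868938673456 -62.0868938673456
(array([ 0.0039, -0.0007, -0.0014]), 0.0)
```

Request:
carry_out:
  increments:
    - {"linear": [0.002,0,-0.001],"yaw": 0.1}
    - {"linear": [0.002,0,-0.001],"yaw": 0.2}
    - {"linear": [0.002,0,-0.001],"yaw": 0.2}

```text
t: 24.25
tool_pos: [0.6209, 0.081, 0.1827]
orientation: [-1.438, 0.857, -0.779]
force: [-5.1, 9.6, 3.7]
opening: 0.0209
```

```bash
python3 st.py HL .01
```

```text
24.25 F [-2.3368 10.5836  3.7124] M [ 2.3393 -0.1775  0.704 ] op 0.02089562917532122 q6 -0.47891809457943985 psi -75.74029915304916 phi -74.33537928483236 -74.33537928483236
(array([ 0.0047,  0.0004, -0.0011]), 0.0)
```

Request:
carry_out:
  increments:
    - {"linear": [0.002,0,0],"yaw": 0.1}
    - {"linear": [0.002,0,0],"yaw": 0.2}
    - {"linear": [0.002,0,0],"yaw": 0.2}

```text
t: 24.62
tool_pos: [0.622, 0.08, 0.1832]
orientation: [-1.375, 1.007, -0.932]
force: [-4.1, 3.6, 2.3]
opening: 0.0227
```

```bash
python3 st.py HL .01
```

```text
24.625 F [-2.9368  4.6008  2.3262] M [ 0.9972 -0.5046  1.5453] op 0.02267620167562954 q6 -0.283305816372883 psi -87.05190684428057 phi -86.7477627671479 -86.7477627671479
(array([ 0.0036,  0.001 , -0.0009]), 0.0)
```

Request:
carry_out:
  increments:
    - {"linear": [0,0,0],"yaw": 0.12}
    - {"linear": [0,0,0],"yaw": 0.12}

```text
t: 24.88
tool_pos: [0.6207, 0.0815, 0.1841]
orientation: [-1.333, 1.098, -1.02]
force: [-11.6, 7.0, 8.6]
opening: 0.0258
```

```bash
python3 st.py HL .01
```

```text
24.875 F [-9.3233  9.8675  8.5994] M [1.6862 1.13   0.8467] op 0.025771279262002046 q6 -0.16445137751110936 psi -93.79865613649363 phi -94.1900198968945 85.80998010310549
(array([0.0053, 0.0018, 0.0005]), 0.0)
```

Request:
carry_out:
  increments:
    - {"linear": [0,0,0],"yaw": 0}
    - {"linear": [0,0,0],"yaw": 0}
    - {"linear": [0,-0.03,0],"yaw": 0}
    - {"linear": [0,-0.06,0],"yaw": 0}
    - {"linear": [0,-0.06,0],"yaw": 0}
  gripper: 0.45

```text
t: 25.5
tool_pos: [0.626, 0.0807, 0.2473]
orientation: [-1.329, 1.093, -1.024]
force: [-0.1, 0.8, 0.8]
opening: 0.0417
```

```bash
python3 look.py w12 HL -86 0 .01;python3 st.py; python3 - <<'E'
from nuts import *
p,R,s=tool();print(R[:,1])
im=cv2.imread('pics/w12.png');cv2.imwrite('pics/w12c.png',cv2.resize(im[110:290,120:350],None,fx=3.4,fy=3.4))
print(go('LR',-51,False,.12))
E
```

```text
25.5 F [0.1286 0.7754 0.7861] op 0.04165443709487267 q6 -0.16495749986688668
site px [[251.8441 211.5641]
 [246.7364 215.3012]]
(array([ 0.0047,  0.0629, -0.0005]), -0.13)
25.55 F [ 0.3837 -0.0004 -0.401 ] M [-0.0589  0.0442 -0.0239] op 0.041835327613231436 q6 -0.16482640896458045 psi -93.7977953886156 phi -94.18907107203094 85.81092892796906
[-0.0527  0.0046 -0.9986]
(array([ 0.1312,  0.007 , -0.1042]), -0.7)
```

View pics/w12c.png

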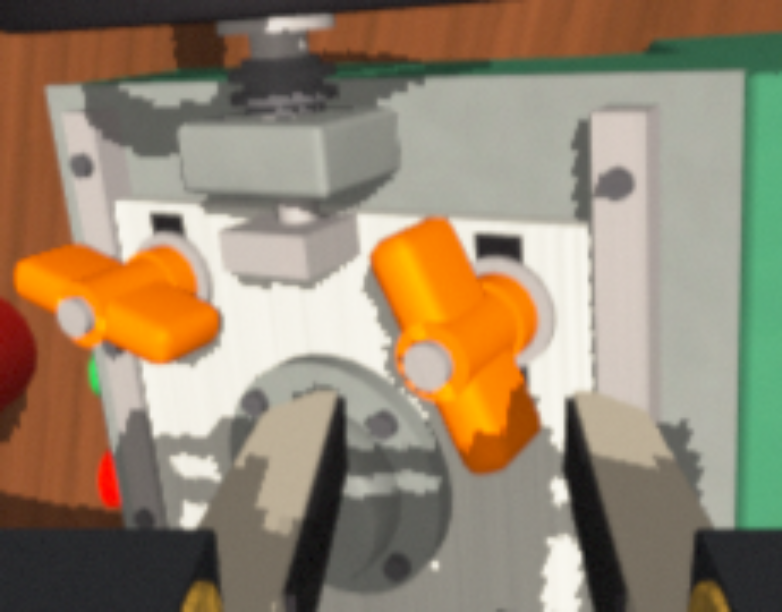

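```bash
python3 - <<'E'
from ends import *
f=lambda x,y:(120+x/3.4,110+y/3.4)
phi('w12.npy',f(412,238),f(500,450),.038)
phi('w12.npy',f(400,265),f(480,455),.045)
phi('w12.npy',f(30,280),f(205,335),.038)
print(proj(tuple(np.load('w12.npy',allow_pickle=True)),DC+G@(.06*U+[0,.064,0]+.054*NN)))
E
python3 - <<'E'
import cv2
im=cv2.imread('pics/w12.png');cv2.imwrite('pics/w12d.png',cv2.resize(im[165:255,220:290],None,fx=8,fy=8,interpolation=cv2.INTER_CUBIC)[:600])
E
```

```text
[array([47.6439, 89.582 ]), array([69.3392, 33.5468])] 60.088443434339794 -68.83491007497062
[array([47.7538, 84.3837]), array([67.0384, 35.0862])] 52.93522414971624 -68.63515530489772
[array([-103.1904,   65.6533]), array([-28.1287,  54.5219])] 75.88252091128835 -8.435269185895894
[[246.7623 215.6392]]
```

View pics/w12d.png

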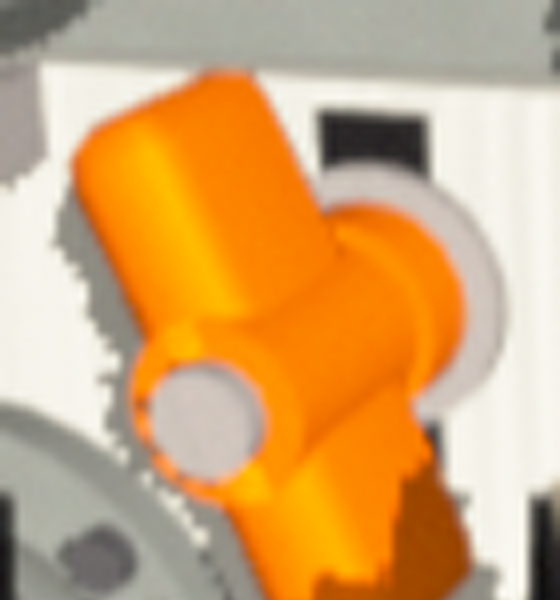

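Request:
carry_out:
  increments:
    - {"linear": [0.02,-0.02,-0.01],"yaw": -0.18}
    - {"linear": [0.06,-0.03,-0.04],"yaw": -0.36}
    - {"linear": [0.1,-0.03,-0.07],"yaw": -0.54}
    - {"linear": [0.13,-0.01,-0.1],"yaw": -0.7}
    - {"linear": [0.131,0.03,-0.102],"yaw": -0.7}
  gripper: 0.42

```text
t: 26.18
tool_pos: [0.5503, -0.0713, 0.2181]
orientation: [-1.521, 0.559, -0.481]
force: [0.7, -0.0, -0.2]
opening: 0.0392
```

Request:
carry_out:
  increments:
    - {"linear": [0,0,0],"yaw": 0}

```text
t: 26.3
tool_pos: [0.5471, -0.0713, 0.2132]
orientation: [-1.522, 0.566, -0.475]
force: [0.3, -0.1, 0.0]
opening: 0.039
```

```bash
python3 look.py w13 LR -51 0 .01; python3 - <<'E'
from nuts import *
im=cv2.imread('pics/w13.png');cv2.imwrite('pics/w13c.png',cv2.resize(im[110:290,140:370],None,fx=3.4,fy=3.4))
E
```

```text
26.3 F [ 0.2812 -0.1588  0.0188] op 0.03898664164056795 q6 -1.1237748276311255
site px [[260.0995 205.5445]
 [256.5358 205.8906]]
(array([0.0035, 0.0842, 0.0053]), -0.001)
```

View pics/w13c.png

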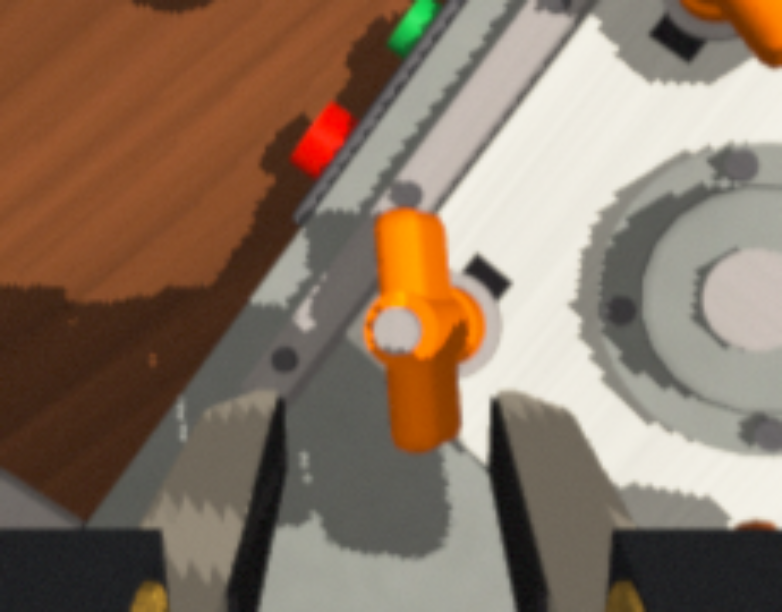

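Request:
carry_out:
  increments:
    - {"linear": [0.003,0.03,0.005],"yaw": 0}
    - {"linear": [0.003,0.06,0.005],"yaw": 0}
    - {"linear": [0.003,0.082,0.005],"yaw": 0}
    - {"linear": [0.003,0.084,0.005],"yaw": 0}

```text
t: 26.85
tool_pos: [0.5491, -0.0685, 0.1311]
orientation: [-1.522, 0.564, -0.475]
force: [-0.2, -0.1, 0.6]
opening: 0.0389
```

Request:
carry_out:
  increments:
    - {"linear": [0,0,0],"yaw": 0}
    - {"linear": [0,0,0],"yaw": 0}
    - {"linear": [0,0,0],"yaw": 0}
    - {"linear": [0,0,0],"yaw": 0}
  gripper: 0

```text
t: 27.35
tool_pos: [0.551, -0.0678, 0.1327]
orientation: [-1.52, 0.56, -0.478]
force: [3.1, 3.9, 0.3]
opening: 0.0189
```

```bash
python3 st.py LR .01
```

```text
27.35 F [4.0447 2.9402 0.28  ] M [ 0.5235 -1.2361  0.1453] op 0.018901908194395155 q6 -1.1182079162916514 psi -53.678853257184464 phi -50.95315028541609 -50.95315028541609
(array([ 0.0001,  0.0013, -0.0017]), -0.0)
```

Request:
carry_out:
  increments:
    - {"linear": [0,0,0],"yaw": 0.17}
    - {"linear": [0,0,0],"yaw": 0.34}
    - {"linear": [0,0,0],"yaw": 0.51}
    - {"linear": [0,0,0],"yaw": 0.68}
    - {"linear": [0,0,0],"yaw": 0.75}

```text
t: 27.98
tool_pos: [0.5513, -0.0676, 0.1345]
orientation: [-1.309, 1.135, -1.063]
force: [-6.1, 0.6, 7.4]
opening: 0.0196
```

```bash
python3 st.py LR .01
```

```text
27.975 F [-5.7364  2.2475  7.3966] M [0.7287 0.3736 0.2204] op 0.019564519862778195 q6 -0.3646368727830856 psi -96.83517258430588 phi -97.53403543671298 82.465964563287
(array([ 0.0013,  0.0032, -0.0014]), 0.0)
```

Request:
carry_out:
  increments:
    - {"linear": [0.001,0,0],"yaw": 0.1}
    - {"linear": [0.001,0,0],"yaw": 0.2}
    - {"linear": [0.001,0,0],"yaw": 0.2}

```text
t: 28.35
tool_pos: [0.5511, -0.0684, 0.1356]
orientation: [-1.222, 1.284, -1.214]
force: [-5.6, 0.7, 4.6]
opening: 0.0187
```

```bash
python3 st.py LR .01
```

```text
28.35 F [-5.2223  2.2121  4.5792] M [0.5224 0.4407 0.3037] op 0.018692261981999796 q6 -0.165062813615125 psi -108.34255778446678 phi -110.09336764157499 69.90663235842501
(array([ 0.0009,  0.0043, -0.0009]), -0.0)
```

Request:
carry_out:
  increments:
    - {"linear": [0,0.002,0],"yaw": 0.1}
    - {"linear": [0,0.002,0],"yaw": 0.2}
    - {"linear": [0,0.002,0],"yaw": 0.2}

```text
t: 28.72
tool_pos: [0.5509, -0.0699, 0.136]
orientation: [-1.124, 1.427, -1.367]
force: [-9.9, -5.0, 10.1]
opening: 0.0201
```

```bash
python3 st.py LR .01
```

```text
28.725 F [-10.8783  -2.1156  10.1418] M [-0.7264  1.4542  0.9986] op 0.02013282807274307 q6 0.03540253040614367 psi -119.81913621009637 phi -122.30925941697171 57.69074058302829
(array([-0.0005,  0.0046, -0.0009]), -0.0)
```

Request:
carry_out:
  increments:
    - {"linear": [0,0,0],"yaw": 0.05}
    - {"linear": [0,0,0],"yaw": 0}
    - {"linear": [0,0,0],"yaw": 0}
    - {"linear": [0,-0.03,0],"yaw": 0}
    - {"linear": [0,-0.06,0],"yaw": 0}
  gripper: 0.42

```text
t: 29.35
tool_pos: [0.5539, -0.07, 0.1967]
orientation: [-1.124, 1.428, -1.367]
force: [0.2, -1.2, 0.0]
opening: 0.039
```

```bash
python3 look.py w14 LR -115 0 .01;python3 st.py; python3 - <<'E'
from nuts import *
p,R,s=tool();print(R[:,1])
im=cv2.imread('pics/w14.png');cv2.imwrite('pics/w14c.png',cv2.resize(im[60:290,100:400],None,fx=2.6,fy=2.6))
print(go('LL',-21.4,False,.06),go('HR',-34.6,False,.08))
E
```

```text
29.35 F [-0.084  -1.1738  0.0227] op 0.038960785415100466 q6 0.03652604379465508
site px [[252.8227 205.8773]
 [248.3027 211.5363]]
(array([-0.0005,  0.0708, -0.0033]), -0.122)
29.4 F [ 1.1694 -1.2402  3.851 ] M [-0.0378  0.0573 -0.0282] op 0.039472666514690426 q6 0.03651997808449367 psi -119.88714804582247 phi -122.38046566989144 57.619534330108564
[-0.0458  0.0012 -0.999 ]
(array([-0.1044,  0.0225, -0.0656]), -1.685) (array([-0.0536, -0.0547,  0.0857]), -1.442)
```

View pics/w14c.png

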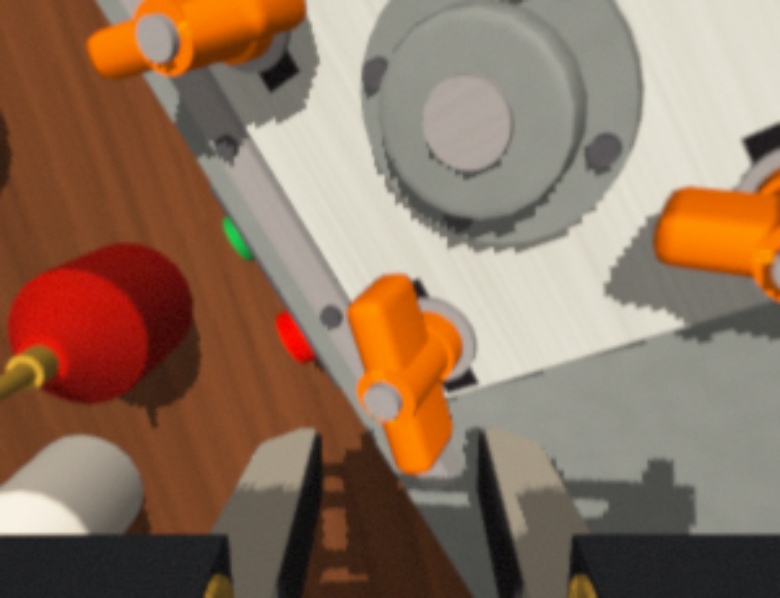

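```bash
python3 - <<'E'
from ends import *
f=lambda x,y:(100+x/2.6,60+y/2.6)
phi('w14.npy',f(380,285),f(435,465),.038)
phi('w14.npy',f(360,305),f(412,470),.052)
E
```

```text
[array([-52.0079, -26.6434]), array([-71.4944, -94.4199])] 70.52213775928485 -106.04050666949908
[array([-52.1376, -26.8346]), array([-69.6187, -86.1865])] 61.87268124705986 -106.4114087251158
```

Request:
carry_out:
  increments:
    - {"linear": [0,-0.05,0.01],"yaw": -0.18}
    - {"linear": [-0.01,-0.08,0.03],"yaw": -0.36}
    - {"linear": [-0.02,-0.09,0.05],"yaw": -0.54}
    - {"linear": [-0.04,-0.08,0.075],"yaw": -0.72}
    - {"linear": [-0.053,-0.07,0.086],"yaw": -0.9}

```text
t: 30.02
tool_pos: [0.657, -0.0398, 0.2675]
orientation: [-1.469, 0.748, -0.682]
force: [-0.7, -0.4, 0.2]
opening: 0.039
```

```bash
python3 - <<'E'
from nuts import *
print(go('HR',-34.6,False,.05))
E
```

```text
(array([-0.0002,  0.0453, -0.0001]), -0.537)
```

Request:
carry_out:
  increments:
    - {"linear": [0,0.01,0],"yaw": -0.18}
    - {"linear": [0,0.025,0],"yaw": -0.36}
    - {"linear": [0,0.04,0],"yaw": -0.53}
    - {"linear": [0,0.045,0],"yaw": -0.537}
    - {"linear": [0,0.045,0],"yaw": -0.537}

```text
t: 30.65
tool_pos: [0.655, -0.0398, 0.2224]
orientation: [-1.557, 0.334, -0.264]
force: [-0.7, -0.1, -0.7]
opening: 0.0391
```

```bash
python3 look.py w15 HR -34.6 0 .01; python3 - <<'E'
from nuts import *
im=cv2.imread('pics/w15.png');cv2.imwrite('pics/w15c.png',cv2.resize(im[110:290,140:370],None,fx=3.4,fy=3.4))
E
```

```text
30.65 F [-0.7215  0.0704 -0.7051] op 0.03913998484221228 q6 -1.3260931235699556
site px [[254.2164 220.4026]
 [250.9147 220.5549]]
(array([0.0013, 0.0408, 0.0007]), -0.004)
```

View pics/w15c.png

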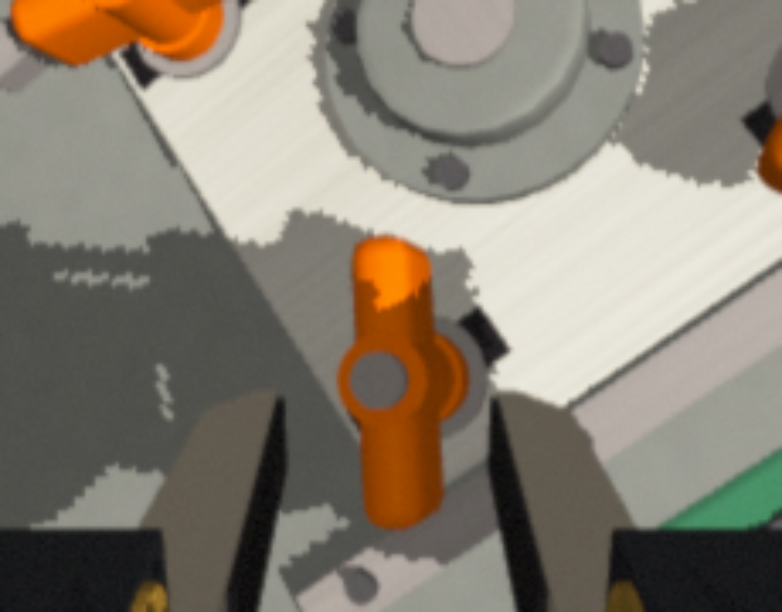

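Aligned (bar at about (255,205–265) px in full picture). Descend and grip HR.

Request:
carry_out:
  increments:
    - {"linear": [0.001,0.02,0.001],"yaw": 0}
    - {"linear": [0.001,0.039,0.001],"yaw": 0}
    - {"linear": [0.001,0.041,0.001],"yaw": 0}

```text
t: 31.08
tool_pos: [0.6529, -0.0389, 0.1785]
orientation: [-1.557, 0.337, -0.26]
force: [-0.4, -0.4, 0.0]
opening: 0.0392
```

Request:
carry_out:
  increments:
    - {"linear": [0,0,0],"yaw": 0}
    - {"linear": [0,0,0],"yaw": 0}
    - {"linear": [0,0,0],"yaw": 0}
    - {"linear": [0,0,0],"yaw": 0}
  gripper: 0

```text
t: 31.58
tool_pos: [0.6534, -0.0375, 0.179]
orientation: [-1.555, 0.336, -0.26]
force: [0.4, 5.0, -0.9]
opening: 0.0179
```

Request:
carry_out:
  increments:
    - {"linear": [0,0,0],"yaw": 0.17}
    - {"linear": [0,0,0],"yaw": 0.34}
    - {"linear": [0,0,0],"yaw": 0.51}
    - {"linear": [0,0,0],"yaw": 0.68}
    - {"linear": [0,0,0],"yaw": 0.75}

```text
t: 32.2
tool_pos: [0.6546, -0.0348, 0.1816]
orientation: [-1.403, 0.916, -0.848]
force: [-2.0, 10.3, 9.8]
opening: 0.0211
```

```bash
python3 st.py HR .01
```

```text
32.2 F [ 0.8724 10.4952  9.8299] M [ 2.3084 -0.9169  0.3013] op 0.021137755077526375 q6 -0.5718075984424996 psi -80.54968743792512 phi -79.59311133809355 -79.59311133809355
(array([ 0.0044, -0.0007, -0.0018]), 0.0)
```

Request:
carry_out:
  increments:
    - {"linear": [0.003,0,-0.001],"yaw": 0.1}
    - {"linear": [0.003,0,-0.001],"yaw": 0.2}
    - {"linear": [0.003,0,-0.001],"yaw": 0.2}

```text
t: 32.58
tool_pos: [0.6556, -0.0355, 0.183]
orientation: [-1.331, 1.067, -1.0]
force: [-2.4, 9.4, 3.1]
opening: 0.0209
```

```bash
python3 st.py HR .01
```

```text
32.575 F [0.2621 9.7315 3.1115] M [ 1.9625 -0.9469  0.0428] op 0.020870615627113957 q6 -0.3748865043074858 psi -92.00036014616411 phi -92.20695829698458 87.79304170301543
(array([ 0.0038,  0.0007, -0.0016]), -0.0)
```

Request:
carry_out:
  increments:
    - {"linear": [0,0,0],"yaw": 0.1}
    - {"linear": [0,0,0],"yaw": 0.2}
    - {"linear": [0,0,0],"yaw": 0.2}

```text
t: 32.95
tool_pos: [0.6559, -0.0359, 0.1841]
orientation: [-1.25, 1.214, -1.152]
force: [-3.9, 0.0, 3.7]
opening: 0.0203
```

```bash
python3 st.py HR .01
```

```text
32.95 F [-3.7888  1.0869  3.7475] M [ 0.157  -0.1594  0.5686] op 0.02032131084606408 q6 -0.1758280545768092 psi -103.40392476980354 phi -104.73197052466087 75.26802947533912
(array([ 0.0038,  0.0018, -0.0011]), 0.0)
```

Request:
carry_out:
  increments:
    - {"linear": [0.002,0.002,0],"yaw": 0.1}
    - {"linear": [0.002,0.002,0],"yaw": 0.15}
    - {"linear": [0.002,0.002,0],"yaw": 0.15}

```text
t: 33.33
tool_pos: [0.6559, -0.0366, 0.1841]
orientation: [-1.181, 1.321, -1.26]
force: [-7.9, 4.3, 10.6]
opening: 0.0211
```

```bash
python3 st.py HR .01
```

```text
33.325 F [-6.4699  6.253  10.5804] M [1.4178 0.3388 1.4848] op 0.021053339885837494 q6 -0.032033030796744015 psi -111.74946012291262 phi -113.75866722317758 66.24133277682242
(array([ 0.0032,  0.0019, -0.0007]), 0.0)
```

Mz climbed to 1.5 N m: at the stop. Release and look.

Request:
carry_out:
  increments:
    - {"linear": [0,0,0],"yaw": 0}
    - {"linear": [0,0,0],"yaw": 0}
    - {"linear": [0,0,0],"yaw": 0}
    - {"linear": [0,-0.03,0],"yaw": 0}
    - {"linear": [0,-0.06,0],"yaw": 0}
  gripper: 0.42

```text
t: 33.95
tool_pos: [0.658, -0.0373, 0.2439]
orientation: [-1.182, 1.322, -1.259]
force: [0.3, 0.4, -0.1]
opening: 0.039
```

```bash
python3 look.py w16 HR -100 0 .01;python3 st.py; python3 - <<'E'
from nuts import *
p,R,s=tool();print(R[:,1])
im=cv2.imread('pics/w16.png');cv2.imwrite('pics/w16c.png',cv2.resize(im[60:290,100:400],None,fx=2.6,fy=2.6))
print(go('LL',-21.4,False,.1),go('LL',-21.4,False,.06))
E
```

```text
33.95 F [ 0.3851  0.329  -0.0712] op 0.03895991618965019 q6 -0.032391509178419466
site px [[253.3431 211.48  ]
 [248.5789 216.6825]]
(array([ 0.0029,  0.0675, -0.0024]), -0.221)
34.0 F [0.2867 0.2708 3.7457] M [-0.0475  0.0144 -0.0207] op 0.038931809427184105 q6 -0.03238107634203323 psi -111.7342689530433 phi -113.7423912391747 66.25760876082529
[-0.0347  0.0105 -0.9993]
(array([-0.0689,  0.0341, -0.1496]), -1.542) (array([-0.0686,  0.0741, -0.1482]), -1.542)
```

View pics/w16c.png

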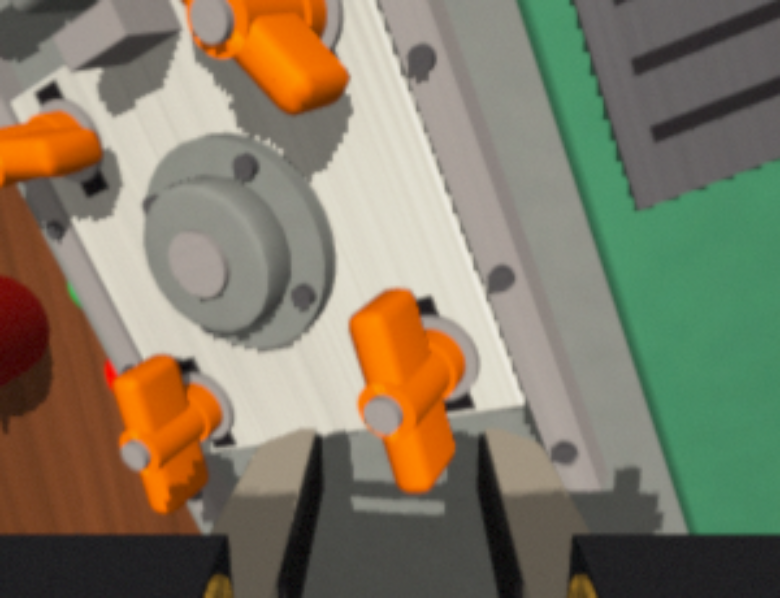

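```bash
python3 - <<'E'
from ends import *
f=lambda x,y:(100+x/2.6,60+y/2.6)
phi('w16.npy',f(378,302),f(435,485),.038)
phi('w16.npy',f(358,318),f(408,490),.052)
phi('w16.npy',f(148,365),f(185,507),.038)
E
```

```text
[array([ 61.553 , -26.6658]), array([ 54.1426, -95.4337])] 69.1661001099282 -96.15043057925642
[array([ 62.0225, -26.4222]), array([ 53.2428, -87.8138])] 62.01622686545181 -98.13881230018607
[array([-54.0574, -27.6629]), array([-76.5503, -94.9548])] 70.9515724678013 -108.48268333839562
```

Request:
carry_out:
  increments:
    - {"linear": [-0.01,-0.03,-0.02],"yaw": -0.18}
    - {"linear": [-0.02,-0.03,-0.05],"yaw": -0.36}
    - {"linear": [-0.04,-0.02,-0.09],"yaw": -0.54}
    - {"linear": [-0.06,0,-0.13],"yaw": -0.72}
    - {"linear": [-0.069,0.03,-0.149],"yaw": -0.9}

```text
t: 34.62
tool_pos: [0.5173, 0.0479, 0.2258]
orientation: [-1.488, 0.628, -0.574]
force: [0.8, -0.5, -1.0]
opening: 0.0392
```

```bash
python3 - <<'E'
from nuts import *
print(go('LL',-21.4,False,.055))
E
```

```text
(array([ 0.0022,  0.0494, -0.0001]), -0.635)
```

Request:
carry_out:
  increments:
    - {"linear": [0.002,0.01,0],"yaw": -0.18}
    - {"linear": [0.002,0.02,0],"yaw": -0.36}
    - {"linear": [0.002,0.03,0],"yaw": -0.54}
    - {"linear": [0.002,0.04,0],"yaw": -0.635}
    - {"linear": [0.002,0.04,0],"yaw": -0.635}

```text
t: 35.25
tool_pos: [0.5168, 0.0469, 0.1846]
orientation: [-1.56, 0.133, -0.078]
force: [0.4, 0.0, 0.8]
opening: 0.039
```

```bash
python3 look.py w17 LL -21.4 0 .013; python3 - <<'E'
from nuts import *
im=cv2.imread('pics/w17.png');cv2.imwrite('pics/w17c.png',cv2.resize(im[110:290,140:370],None,fx=3.4,fy=3.4))
E
```

```text
35.25 F [ 0.4078 -0.112   0.7954] op 0.03899620753225904 q6 -1.4532354673361945
site px [[252.9116 214.852 ]
 [251.004  214.303 ]]
(array([ 0.0019,  0.0509, -0.0003]), -0.002)
```

View pics/w17c.png

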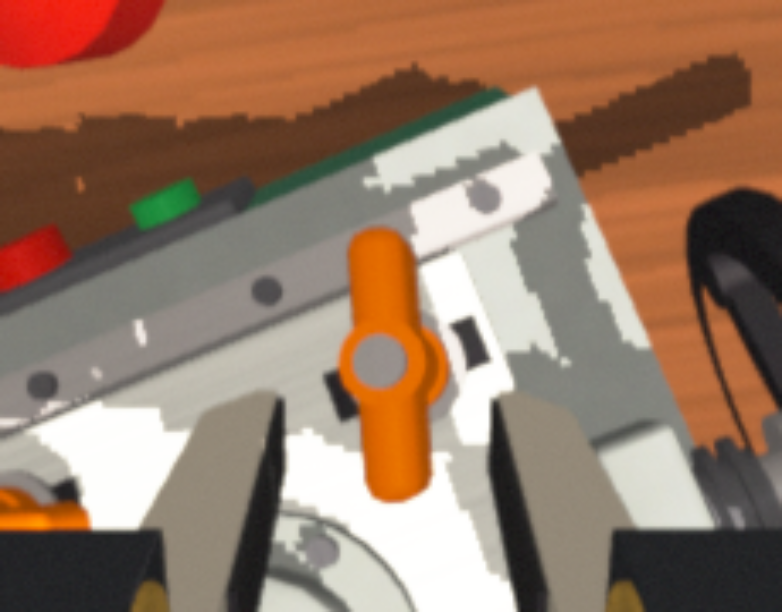

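Request:
carry_out:
  increments:
    - {"linear": [0.002,0.025,0],"yaw": 0}
    - {"linear": [0.002,0.047,0],"yaw": 0}
    - {"linear": [0.002,0.049,0],"yaw": 0}

```text
t: 35.67
tool_pos: [0.5165, 0.0471, 0.1351]
orientation: [-1.56, 0.137, -0.08]
force: [-0.1, -0.4, -0.1]
opening: 0.0393
```

Request:
carry_out:
  increments:
    - {"linear": [0,0,0],"yaw": 0}
    - {"linear": [0,0,0],"yaw": 0}
    - {"linear": [0,0,0],"yaw": 0}
    - {"linear": [0,0,0],"yaw": 0}
  gripper: 0

```text
t: 36.17
tool_pos: [0.5173, 0.0473, 0.1361]
orientation: [-1.559, 0.135, -0.081]
force: [0.3, 0.8, 5.3]
opening: 0.0149
```

Request:
carry_out:
  increments:
    - {"linear": [0,0,0],"yaw": 0.15}
    - {"linear": [0,0,0],"yaw": 0.3}

```text
t: 36.42
tool_pos: [0.5173, 0.0477, 0.1365]
orientation: [-1.538, 0.374, -0.318]
force: [-3.9, 1.1, 5.4]
opening: 0.0162
```

```bash
python3 st.py LL .013; python3 - <<'E'
from nuts import *
cv2.imwrite('pics/scene18.png',robot.read_camera('scene'))
crop(cv2.imread('pics/scene18.png'),180,130,330,290,4,'pics/scene18c.png')
E
```

```text
36.425 F [-3.4314  2.1328  5.4412] M [1.0943 0.0161 0.46  ] op 0.016171888863169677 q6 -1.145974973524118 psi -41.03501883321998 phi -38.26688417422632 -38.26688417422632
(array([ 0.0005,  0.0021, -0.0008]), 0.0)
```

View pics/scene18c.png

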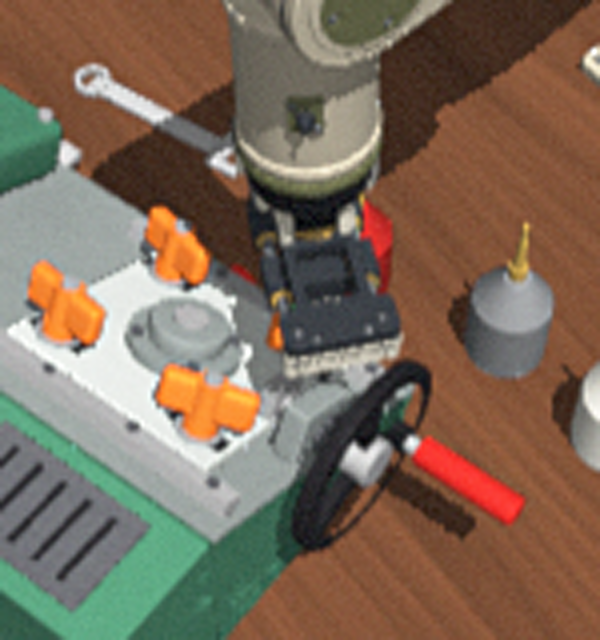

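Request:
carry_out:
  increments:
    - {"linear": [0,0,0],"yaw": 0.16}
    - {"linear": [0,0,0],"yaw": 0.32}
    - {"linear": [0,0,0],"yaw": 0.45}

```text
t: 36.85
tool_pos: [0.5171, 0.0483, 0.1375]
orientation: [-1.457, 0.733, -0.674]
force: [-5.0, 2.7, 8.5]
opening: 0.0168
```

```bash
python3 st.py LL .013
```

```text
36.85 F [-4.0534  3.93    8.4674] M [1.1921 0.3316 0.3891] op 0.01679775545181824 q6 -0.6866609493660445 psi -67.35348589937196 phi -65.28134164345855 -65.28134164345855
(array([ 0.0013,  0.003 , -0.0007]), 0.0)
```

Request:
carry_out:
  increments:
    - {"linear": [0.001,0.001,0],"yaw": 0.12}
    - {"linear": [0.001,0.001,0],"yaw": 0.22}
    - {"linear": [0.001,0.001,0],"yaw": 0.22}

```text
t: 37.22
tool_pos: [0.5176, 0.0482, 0.1379]
orientation: [-1.396, 0.901, -0.842]
force: [-8.6, 3.1, 11.5]
opening: 0.0177
```

```bash
python3 st.py LL .013
```

```text
37.225 F [-7.4064  5.3251 11.4542] M [1.2383 0.7551 0.2055] op 0.01773503249383629 q6 -0.46926635302731673 psi -79.87243946260915 phi -78.85052017295759 -78.85052017295759
(array([ 0.0012,  0.0035, -0.0008]), -0.0)
```

Request:
carry_out:
  increments:
    - {"linear": [0.001,0.001,0],"yaw": 0.1}
    - {"linear": [0.001,0.001,0],"yaw": 0.2}
    - {"linear": [0.001,0.001,0],"yaw": 0.2}

```text
t: 37.6
tool_pos: [0.5179, 0.0478, 0.1382]
orientation: [-1.328, 1.051, -0.992]
force: [-6.6, 1.5, 10.1]
opening: 0.0179
```

```bash
python3 st.py LL .013
```

```text
37.6 F [-5.9528  3.253  10.13  ] M [0.903  0.7235 1.0505] op 0.017916597699793143 q6 -0.27290332100310466 psi -91.18443862378096 phi -91.3068429495581 88.6931570504419
(array([ 0.0008,  0.0038, -0.0007]), 0.0)
```

Request:
carry_out:
  increments:
    - {"linear": [0,0.001,0],"yaw": 0.1}
    - {"linear": [0,0.001,0],"yaw": 0.15}
    - {"linear": [0,0.001,0],"yaw": 0.15}

```text
t: 37.98
tool_pos: [0.5182, 0.0473, 0.1385]
orientation: [-1.271, 1.159, -1.104]
force: [-5.3, -1.9, 8.0]
opening: 0.0197
```

```bash
python3 st.py LL .013
```

```text
37.975 F [-5.5919 -0.4529  7.9666] M [-0.048   0.4339  1.7721] op 0.01974106048007986 q6 -0.12638438391974796 psi -99.55159277872102 phi -100.51798084792767 79.48201915207233
(array([ 0.0004,  0.0041, -0.0008]), 0.0)
```

Request:
carry_out:
  increments:
    - {"linear": [0,0,0],"yaw": 0}
    - {"linear": [0,0,0],"yaw": 0}
    - {"linear": [0,0,0],"yaw": 0}
    - {"linear": [0,-0.03,0],"yaw": 0}
    - {"linear": [0,-0.06,0],"yaw": 0}
  gripper: 0.42

```text
t: 38.6
tool_pos: [0.5196, 0.0465, 0.1985]
orientation: [-1.272, 1.16, -1.103]
force: [0.6, 1.1, 0.1]
opening: 0.0391
```

```bash
python3 look.py w19 LL -88 0 .013; python3 - <<'E'
from nuts import *
print(tool()[1][:,1],go('LL',-88,False,.25), plan(W(-.03,-.07,.28),G[:,0]))
im=cv2.imread('pics/w19.png');cv2.imwrite('pics/w19c.png',cv2.resize(im[60:290,100:400],None,fx=2.6,fy=2.6))
E
```

```text
38.6 F [0.8525 0.9232 0.0562] op 0.03906184125366171 q6 -0.1267155459739212
site px [[253.4344 206.3786]
 [248.5915 210.378 ]]
(array([ 0.0001,  0.0693, -0.0029]), -0.198)
[-0.0275  0.0126 -0.9995] (array([-0.0035, -0.1676, -0.009 ]), -0.198) (array([ 0.1213, -0.1969,  0.0555]), np.float64(-0.1663024125824133))
```

View pics/w19c.png

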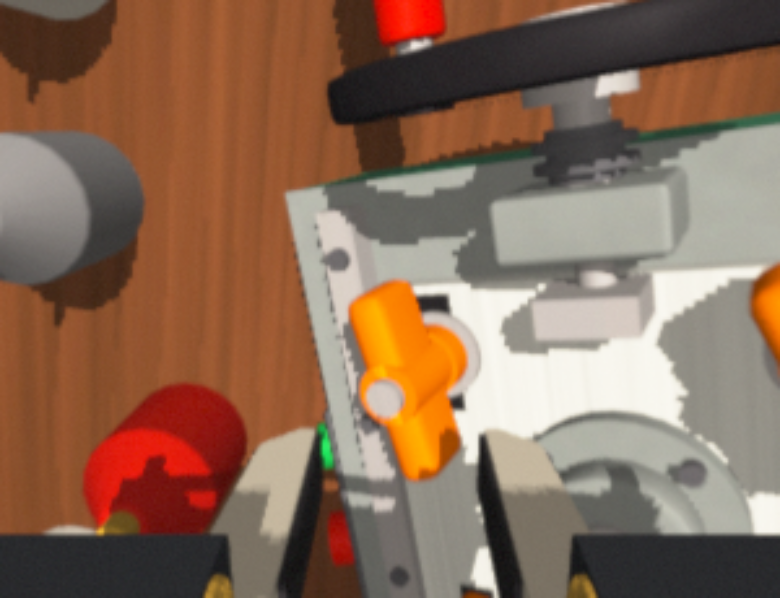

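```bash
python3 - <<'E'
from ends import *
f=lambda x,y:(100+x/2.6,60+y/2.6)
phi('w19.npy',f(378,292),f(437,470),.038)
phi('w19.npy',f(360,312),f(410,475),.052)
E
```

```text
[array([-66.3743,  92.8658]), array([-55.5377,  28.1971])] 65.57041910461597 -80.48726821514013
[array([-65.8532,  90.1875]), array([-58.3324,  33.4741])] 57.209893610535644 -82.44599111277999
```

Request:
carry_out:
  increments:
    - {"linear": [0.01,-0.06,0],"yaw": 0}
    - {"linear": [0.04,-0.11,0.02],"yaw": -0.05}
    - {"linear": [0.08,-0.16,0.04],"yaw": -0.1}
    - {"linear": [0.12,-0.195,0.055],"yaw": -0.16}
    - {"linear": [0.12,-0.195,0.055],"yaw": -0.166}

```text
t: 39.28
tool_pos: [0.5969, -0.0724, 0.3979]
orientation: [-1.33, 1.028, -0.987]
force: [-0.2, -0.2, -0.9]
opening: 0.0391
```

Request:
carry_out:
  increments:
    - {"linear": [0,0,0],"yaw": 0}

```text
t: 39.4
tool_pos: [0.5968, -0.0722, 0.3964]
orientation: [-1.331, 1.03, -0.986]
force: [0.6, -0.1, 0.2]
opening: 0.039
```

```bash
python3 look.py w20 HL -88 0 .01; python3 - <<'E'
from nuts import *
im=cv2.imread('pics/w20.png');cv2.imwrite('pics/w20c.png',cv2.resize(im[20:200,195:365],None,fx=3.3*1.0,fy=3.3))
a=robot.read_camera('scene');cv2.imwrite('pics/scene20.png',a)
E
```

```text
39.4 F [ 0.5927 -0.2256  0.1732] op 0.03900001947027334 q6 -0.4789291115605148
site px [[310.0943  60.8844]
 [308.071   59.8085]]
(array([-0.1324,  0.2154,  0.0688]), -0.035)
```

View pics/w20c.png

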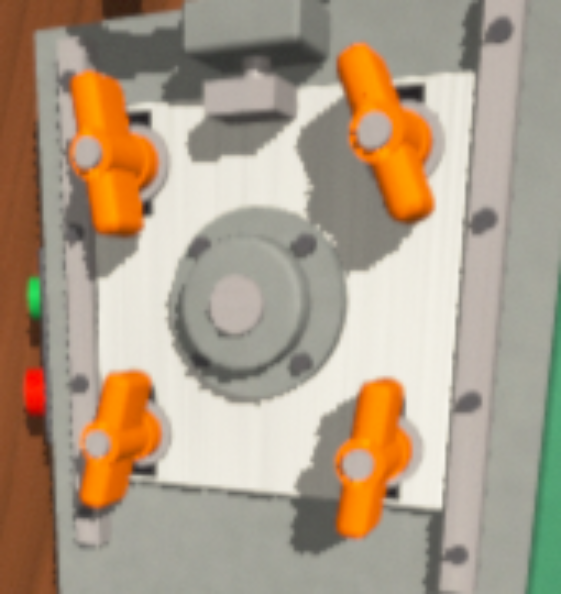

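View pics/scene20.png

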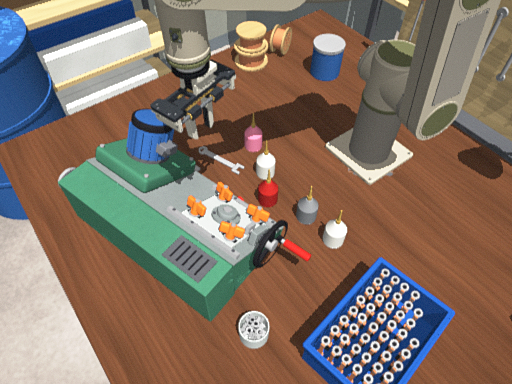

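```bash
python3 - <<'E'
from ends import *
f=lambda x,y:(195+x/3.3,20+y/3.3)
for a,b in [((358,55),(408,210)),((95,80),(122,225)),((128,380),(102,498)),((382,388),(353,528))]:
    phi('w20.npy',f(*a),f(*b),.045)
s0=cv2.imread('pics/scene0.png')[230:384,190:460].astype(int);s1=cv2.imread('pics/scene20.png')[230:384,190:460].astype(int)
d=np.abs(s0-s1).max(2)>40;ys,xs=np.nonzero(d);print('changed px bbox',xs.min()+190,xs.max()+190,ys.min()+230,ys.max()+230, d[:, :].sum(), d[60:,:].sum())
print(go('HL',-71,False,.05))
E
```

```text
[array([50.3639, 91.6541]), array([72.1334, 37.9446])] 57.95365858358651 -67.93638947205851
[array([-62.0154,  93.3061]), array([-50.6151,  36.292 ])] 58.14270589058027 -78.69248495840282
[array([-49.3066, -28.979 ]), array([-64.8323, -84.3931])] 57.54801348444732 -105.6515323022821
[array([ 66.0725, -27.5534]), array([ 57.1233, -85.4498])] 58.58402238135549 -98.78674612880818
changed px bbox 219 459 230 296 2926 94
(array([-0.1326,  0.1754,  0.0682]), -0.305)
```

Request:
carry_out:
  increments:
    - {"linear": [-0.03,0.03,0.015],"yaw": -0.1}
    - {"linear": [-0.06,0.06,0.03],"yaw": -0.2}
    - {"linear": [-0.1,0.1,0.05],"yaw": -0.3}
    - {"linear": [-0.13,0.15,0.067],"yaw": -0.32}
    - {"linear": [-0.133,0.17,0.068],"yaw": -0.33}

```text
t: 40.12
tool_pos: [0.6191, 0.0799, 0.2225]
orientation: [-1.441, 0.779, -0.725]
force: [-0.2, -0.7, 0.1]
opening: 0.0392
```

Request:
carry_out:
  increments:
    - {"linear": [0,0,0],"yaw": 0}

```text
t: 40.25
tool_pos: [0.6174, 0.0802, 0.2206]
orientation: [-1.443, 0.781, -0.722]
force: [-0.4, 1.0, 0.5]
opening: 0.0392
```

```bash
python3 look.py w21 HL -69 0 .01; python3 - <<'E'
from nuts import *
im=cv2.imread('pics/w21.png');cv2.imwrite('pics/w21c.png',cv2.resize(im[110:290,140:370],None,fx=3.4,fy=3.4))
E
```

```text
40.25 F [-0.1333  1.0546  0.4708] op 0.0392333821075198 q6 -0.5684973523924783
site px [[256.9782 227.9586]
 [251.9787 230.7901]]
(array([0.0067, 0.0393, 0.0023]), -0.002)
```

View pics/w21c.png

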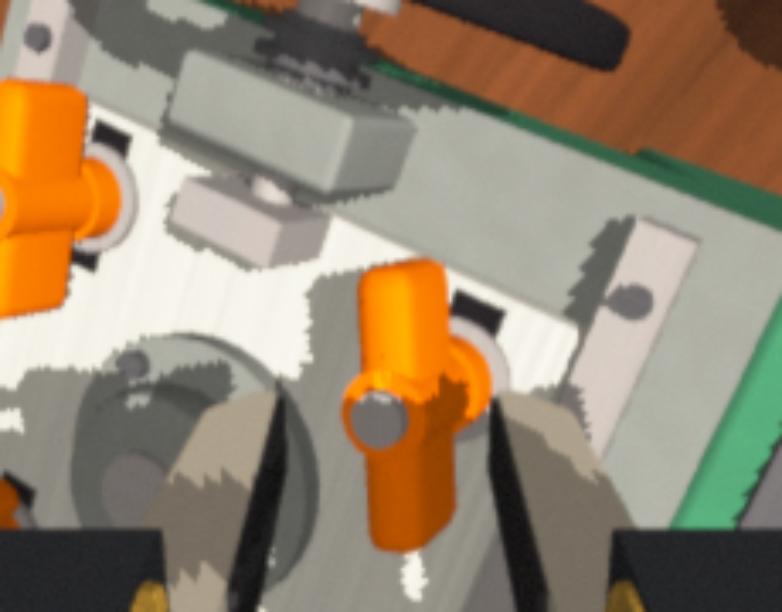

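Request:
carry_out:
  increments:
    - {"linear": [0.006,0.02,0.002],"yaw": 0}
    - {"linear": [0.007,0.037,0.002],"yaw": 0}
    - {"linear": [0.007,0.039,0.002],"yaw": 0}

```text
t: 40.67
tool_pos: [0.6222, 0.0751, 0.1811]
orientation: [-1.442, 0.782, -0.724]
force: [1.8, 0.0, 0.3]
opening: 0.0393
```

Request:
carry_out:
  increments:
    - {"linear": [0,0,0],"yaw": 0}
    - {"linear": [0,0,0],"yaw": 0}
    - {"linear": [0,0,0],"yaw": 0}
    - {"linear": [0,0,0],"yaw": 0}
  gripper: 0

```text
t: 41.18
tool_pos: [0.6244, 0.0764, 0.1822]
orientation: [-1.438, 0.778, -0.726]
force: [11.4, 4.6, -4.4]
opening: 0.0204
```

Request:
carry_out:
  increments:
    - {"linear": [0,0,0],"yaw": 0.08}
    - {"linear": [0,0,0],"yaw": 0.15}
    - {"linear": [0,0,0],"yaw": 0.15}

```text
t: 41.55
tool_pos: [0.625, 0.0762, 0.1828]
orientation: [-1.395, 0.891, -0.841]
force: [4.1, -2.0, -1.8]
opening: 0.0212
```

```bash
python3 st.py HL .01
```

```text
41.55 F [ 3.3573 -3.0291 -1.8089] M [-0.1222 -1.2551  1.1125] op 0.02122378468808784 q6 -0.4274859337053661 psi -79.48723944937512 phi -78.42844481138398 -78.42844481138398
(array([-0.0013,  0.0006, -0.0024]), 0.0)
```

Request:
carry_out:
  increments:
    - {"linear": [0,0,0],"yaw": 0}
    - {"linear": [0,0,0],"yaw": 0}
    - {"linear": [0,0,0],"yaw": 0}
    - {"linear": [0,-0.03,0],"yaw": 0}
    - {"linear": [0,-0.06,0],"yaw": 0}
  gripper: 0.42

```text
t: 42.18
tool_pos: [0.6261, 0.0754, 0.2428]
orientation: [-1.396, 0.892, -0.84]
force: [0.7, 0.4, -0.1]
opening: 0.0391
```

Request:
carry_out:
  increments:
    - {"linear": [0,-0.05,0],"yaw": 0}
    - {"linear": [0,-0.1,0],"yaw": 0}
    - {"linear": [0,-0.12,0],"yaw": 0}
    - {"linear": [0,-0.12,0],"yaw": 0}
    - {"linear": [0,-0.12,0],"yaw": 0}

```text
t: 42.8
tool_pos: [0.6291, 0.0738, 0.3609]
orientation: [-1.397, 0.894, -0.839]
force: [-0.1, -0.1, -0.6]
opening: 0.0386
```

```bash
python3 st.py HL .01; python3 - <<'E'
from nuts import *
a=robot.read_camera('scene');b=robot.read_camera('side');cv2.imwrite('pics/scene22.png',a);cv2.imwrite('pics/side22.png',b)
for n,im in(('scene',a),('side',b)):
    o=cv2.imread(f'pics/{n}0.png');[print(n,x) for x in blobs(o,(0,180,90),(4,255,255))];print('now');[print(n,x) for x in blobs(im,(0,180,90),(4,255,255))]
crop(b,200,110,350,230,5,'pics/side22c.png')
print(robot.read_state()['dq'])
E
```

```text
42.8 F [-0.0957 -0.046  -0.5733] M [-0.0117  0.0651 -0.0594] op 0.038625194545866486 q6 -0.42702064143557655 psi -79.48306850216854 phi -78.42387576677456 -78.42387576677456
(array([-0.0007,  0.1788, -0.001 ]), 0.0)
scene (array([267.9, 193.1]), [258, 180, 20, 27, 396])
scene (array([277.4, 264.6]), [263, 253, 30, 24, 287])
now
scene (array([267.8, 193.3]), [258, 180, 20, 27, 405])
scene (array([296.8, 249.8]), [283, 239, 28, 22, 243])
side (array([ 62.5, 114.9]), [35, 98, 51, 31, 953])
side (array([258.2, 132.4]), [254, 128, 11, 9, 46])
side (array([218.4, 231.9]), [208, 217, 21, 30, 520])
side (array([250.5, 231.3]), [247, 227, 8, 10, 59])
now
side (array([ 79.8, 111.3]), [74, 98, 12, 29, 237])
side (array([231.6, 154.2]), [227, 150, 9, 10, 59])
side (array([218.4, 231.8]), [208, 217, 21, 30, 515])
side (array([250.5, 231.2]), [247, 227, 8, 10, 60])
[-0.0014 -0.0004 -0.0056 -0.0017  0.004  -0.0015]
```

View pics/side22.png

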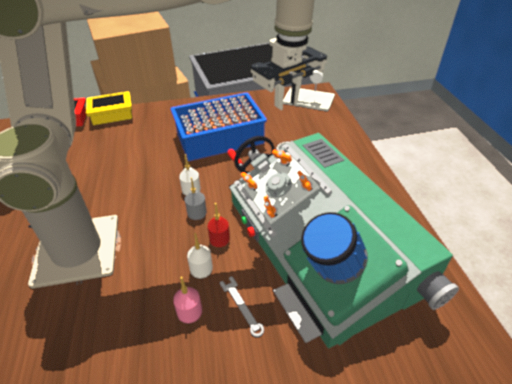

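View pics/scene22.png

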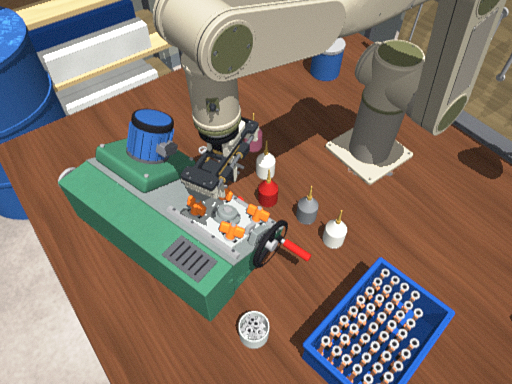

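```bash
python3 - <<'E'
from nuts import *
for n in('scene5','scene20','side5','side22'): print(n,[x for x in blobs(cv2.imread(f'pics/{n}.png'),(0,180,90),(4,255,255))])
print(robot.close_job())
E
```

```text
scene5 [(array([268. , 193.1]), [258, 180, 20, 27, 396]), (array([296.9, 249.8]), [283, 239, 28, 22, 244])]
scene20 [(array([267.9, 193.2]), [258, 180, 20, 27, 401]), (array([296.8, 249.7]), [283, 239, 28, 22, 244])]
side5 [(array([231.7, 154.4]), [227, 150, 9, 10, 59]), (array([218.4, 231.9]), [208, 217, 21, 30, 515]), (array([250.4, 231.3]), [247, 227, 8, 10, 61])]
side22 [(array([ 79.8, 111.3]), [74, 98, 12, 29, 237]), (array([231.6, 154.2]), [227, 150, 9, 10, 59]), (array([218.4, 231.8]), [208, 217, 21, 30, 515]), (array([250.5, 231.2]), [247, 227, 8, 10, 60])]
the job is handed in; nothing more can be done
None
```

I wound the handwheel clockwise to its firm stop and let go. I then nipped all four nuts about 0.8–0.85 rad, in the order high-right, low-left, low-right, high-left. After that I turned them tight, high-left and low-right first, then high-right and low-left. The job was handed in at about 43 s with the gripper off everything; no verdict was reported.

**Wheel:** the stop resisted well over 30 N. Its handle sits at the same pixels in the last pictures as just after winding.

**Nuts:** each resisted with about 1 to 1.8 N m before slipping in the jaws. From the pictures they turned in total about:

| Nut | Turn from start |
|---|---|
| low-left | 1.9 rad |
| high-right | 1.9 rad |
| low-right | 1.8 rad |
| high-left | 1.75 rad |

With a loose start of 0 to 0.3 rad these fit the 2.0 stop. High-left had turned least, so I gripped it a second time and it was firm at once.

**Loose things:** the can's pixels match its start. The crate, tin and wrench look unmoved in the pictures, but I did not measure them.

**Disagreements:**
- The force at the handle briefly reached about 89 N against the wheel stop, under the 120 N limit.
- The tool was left tilted by about 2–3°.
- The nuts appeared 1–2 mm further left than my first fit said; I corrected for that.

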